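# Pack slide boxes in the pinned carrying case

### The arm

A 6-joint arm with a two-finger parallel gripper is mounted at the origin on a cart in front of the work surface, level with it; the furniture and walls round the work are solid. World frame = base frame: x ahead of the robot, y to its left, z up, the work surface at z = 0. Lengths are in m, angles in degrees, forces in N, time in s.
With the tool pointing down it reaches from about 0.25 to 0.725 m from the base axis. Payload 9.7 kg.
Tool frame: the origin (TCP) lies on the centre line of the jaws, within the pads' length; the fingertips stand 19 mm ahead of it and the grasp point (between the pads) is the TCP (bot.tcp_to_tips is the z of the fingertips in the tool frame, in m); z points along the fingers, y is the line along which they close (so a half turn about z gives the same grasp; the last joint's range is limited). The gripper opens to 85 mm and grips with 20 to 120 N. Pads are 22 mm wide; open, the fingers measure 114 mm over their backs; the gripper's body (76 mm by 85 mm) begins 54 mm behind the grasp point. The pads swing forward as they close: fully open they stand 13 mm farther back than shut.
Start: joints at [72.995, 4.979, 10.078, 95.1, 0, 90], TCP at [0.161, 0.526, 0.25] pointing down, gripper open.
Joint ranges: [-179.16, 179.16], [-48.56, 103.87], [-65.8, 70.77], [-126.05, 130.52], [-82.76, 87.17], [-180, 180]. Speed limits (degrees/s): [127.2, 127.2, 147.25, 180, 180, 180].

### API

Orientations are given as [roll, pitch, yaw] about the fixed x, y, z axes, in that order (R = Rz(yaw) Ry(pitch) Rx(roll)).
In Python, from workcell import bot gives the robot as it stands. The module is installed in compiled form; this text tells all that it offers.
- The arm moves only by the tool play_rows, never from a script. Its argument "increments" is a list of rows, each an object with "slide": the shift along the tool's x, y, z in mm, a list of three; "angular": the turn, a rotation vector about the tool's x, y, z in degrees, a list of three; "claw": the opening, from -1 (shut) to 1 (fully open). In form: [{"slide": [x, y, z], "angular": [rx, ry, rz], "claw": claw}, ...]. A call has 1 to 8 rows; each row shifts and turns the commanded pose from where the row before left it, along the tool's axes as they then stand; what a row does not reach is not made up. A row lasts 1/10 s, in which the tool goes at most 50 mm and 8.59 degrees, less where a joint would pass 70% of its speed; a pose out of reach is approached as far as the arm can. A call is refused whole if a number of a shift passes 50 or a number of a turn 8.59, either way. A call with a gripper value outside its range is refused whole. The fingers move at their own pace and stop on an object; "squeeze" is the grip in N (left out, the last holds). Time passes only in rows, so rows that do not move let the fingers close. It gives the time, the measured TCP pose, the force, the opening and the grip force at its end, in the units of the state.
- bot.get_obs(): the state, without advancing time (a new reading comes with each control period).
- bot.camera(name): name is "scene" or "top"; returns the picture (384x512x3 uint8, red, green, blue); there is no depth.
- bot.camera_info(name): a dict with "fovy" (degrees; the focal length in pixels is half the picture's height over the tangent of half this angle, whatever the lens; pixels are square), "cx", "cy" (the principal point, pixels), "R" (3x3) and "t" (3): a world point X has camera coordinates R X + t. Camera axes: x right, y down, z forward; pixel columns grow to the right and rows downward; lengths in m; the calibration is good to about 2 mm. A picture is of the moment at which its call begins. camera_info takes no time and is no camera call.
- bot.job_done(): hands the job in; it is judged then, once.
The state is a dict: "time": time; "q": joint angles; "qd": joint speeds; "joint_efforts": joint torques, N m; "ee_pos": TCP position; "tcp_rot": TCP orientation; "wrist_force": force on the tool from outside, world axes, zero at the start; "torque": the same for the moment, N m; "opening": finger opening in m; "grasp_force": force on a finger pad.
Only numpy, scipy, OpenCV 4.12 (cv2) and the standard library are available. Lean on these libraries where they do the work, as an engineer would, in place of code of your own. Each camera call takes 0.05 s, during which the arm holds its last target. There are 200 camera calls.

### The job

Pack the slide boxes for transport: draw the retaining pin from the carrying case's hasp, raise the cover gently until it rests fully open on its stop, and lay every green slide box that is on the bench flat on the floor of the case, right way up. Then lower the cover gently until it is fully shut, without letting it drop or slam, and put the pin back upright and fully home through the hasp's two holes. Leave the other things on the bench where they are.

Things in the scene. Friction and masses are not known exactly. Their poses are not given: they have to be found in the camera images.
- case: open aluminium case, fixed; origin: centre of its underside; x points from the hasp side to the hinge, z up. Outside 112 (x) x 214 (y) x 56 mm; inside 100 x 202 mm, floor 6 mm up. Boxes fit side by side, their 85 mm side along its x, centres at y = -60, 0, 60 mm to leave room for fingers. At its front (-x) two lugs, 44 to 52 mm above the bench, with 14 mm holes (hasp, parking)
- cover (a joint): angle of the hinged grey cover (rad): 0 shut (at the start), grows as it is raised, 1.75 fully open on its stop, leaning back. Let go, it falls shut from below about 1.2, above that it stays. 0.35 kg; a plate 112 x 214 x 8 mm on the rim, top 64 mm above the bench when shut; a tongue at its front edge has a 14 mm hole over the hasp lug's
- cover_hinge (a point): point on the hinge axis, at the middle of the case's far rim (56 mm from the case's centre), 60 mm above the bench; the axis is parallel to the case's y
- cover_handle (a point): middle of the cover's handle, a round bar 10 mm thick along the case's y, 48 mm free length, 38 mm out from the cover's front edge; moves with the cover. Shut: 150 mm in front of the hinge (case -x), 60 mm to the case's +y side, 60 mm up. Open: on top of the raised cover, 208 mm up. Pinch it from above, fingers across the bar: it can turn between the pads
- hasp_hole (a point): centre of the hasp's 14 mm hole at the top face of the shut cover's tongue, 64 mm above the bench, 74 mm in front (-x) and 5 mm to the -y side of the case's centre; with the cover shut the hole goes on through the lug below
- parking_hole (a point): mouth of a spare 14 mm hole in the second lug, 52 mm above the bench, 65 mm to the case's -y side of the hasp, where the pin may be stood meanwhile
- pin: retaining pin, 88 mm long, 0.06 kg; origin at its lower tip, z up along it. Steel shank 10 mm thick, 46 mm long, tapered tip; flange 24 mm wide, 4 mm thick; above it a black grip 20 mm wide (50 to 88 mm above the tip). Starts standing home in the hasp, flange on the tongue, tip 18 mm above the bench, locking the cover. Home in the parking hole its tip is 6 mm above the bench
- slide_box_1: green slide storage box, 35 x 85 x 36 mm (its own x, y, z), one solid piece of about 0.09 kg (0.06 to 0.13); origin at the centre of its underside; starts flat on the bench; two or three of the three are present
- slide_box_2: green slide storage box, 35 x 85 x 36 mm (its own x, y, z), one solid piece of about 0.09 kg (0.06 to 0.13); origin at the centre of its underside; starts flat on the bench; two or three of the three are present
- slide_box_3: green slide storage box, 35 x 85 x 36 mm (its own x, y, z), one solid piece of about 0.09 kg (0.06 to 0.13); origin at the centre of its underside; starts flat on the bench; two or three of the three are present
- blue_bottle: bystander: small blue bottle, 54 x 54 x 95 mm, origin at the centre of its underside
- beaker: bystander: clear plastic beaker, 70 x 70 x 92 mm, origin at the centre of its underside
- timer: bystander: flat timer, 58 x 64 x 18 mm, origin at the centre of its underside
- torch: bystander: black pocket torch, 23 x 72 x 23 mm, lying, origin at the centre of its underside

How it is judged (in metres and radians):
On the way, in this order (a step that is already met when the one before it is completed fails the run):
1. the pin is drawn out of the hasp (horizontal distance between pin and hasp_hole above 0.03 m), for 0.2 s.
2. the cover is fully open (over 1.65 rad) (value of joint cover above 1.65 rad), for 0.3 s.
3. every slide box lies flat on the floor of the case while the cover is open (over 1.2 rad) (value of joint cover above 1.2 rad and x of slide_box_1 in the frame of case between -0.03 and 0.03 m and y of slide_box_1 in the frame of case between -0.09 and 0.09 m and z of each of slide_box_1, slide_box_2, slide_box_3 in the frame of case below 0.012 m and angle between each of slide_box_1, slide_box_2, slide_box_3's own z axis and vertical below 0.1 rad and x of slide_box_2 in the frame of case between -0.03 and 0.03 m and y of slide_box_2 in the frame of case between -0.09 and 0.09 m and x of slide_box_3 in the frame of case between -0.03 and 0.03 m and y of slide_box_3 in the frame of case between -0.09 and 0.09 m), for 0.3 s.
4. the cover is shut (under 0.04 rad) (value of joint cover below 0.04 rad), for 0.3 s.
At the end, for the whole second after the job is handed in: cover under 0.04 rad; each slide box present flat in the case (within 30 mm in x and 90 mm in y of its centre, underside under 12 mm above the bench, tilt under 0.1 rad); pin at rest in the hasp, within 6 mm of the hole axis, home within 4 mm, tilt under 0.12 rad (value of joint cover below 0.04 rad and x of slide_box_1 in the frame of case between -0.03 and 0.03 m and y of slide_box_1 in the frame of case between -0.09 and 0.09 m and z of each of slide_box_1, slide_box_2, slide_box_3 in the frame of case below 0.012 m and angle between each of slide_box_1, slide_box_2, slide_box_3's own z axis and vertical below 0.1 rad and x of slide_box_2 in the frame of case between -0.03 and 0.03 m and y of slide_box_2 in the frame of case between -0.09 and 0.09 m and x of slide_box_3 in the frame of case between -0.03 and 0.03 m and y of slide_box_3 in the frame of case between -0.09 and 0.09 m and horizontal distance between pin and hasp_hole below 0.006 m and z of pin in the frame of case below 0.022 m and angle between pin's own z axis and vertical below 0.12 rad and linear speed of pin below 0.02 m/s); the robot touches nothing.
It fails at once if the cover is slammed shut: over 1.5 rad/s within 0.1 rad of shut (value of joint cover below 0.1 rad and velocity of joint cover below -1.5 rad/s).
It fails at once if the cover is flung against its open stop: over 1.5 rad/s within 0.15 rad of it (value of joint cover above 1.6 rad and velocity of joint cover above 1.5 rad/s).
It fails at once if a bystander is moved more than 4 cm (distance of any of blue_bottle, beaker, timer, torch from where it was at the start of the episode above 0.04 m).
Of slide_box_1, slide_box_2, slide_box_3 only 2 to 3 are there at a start; the rules pass over those that are not, and their reading is None.
At some moment in a run one of slide_box_1, slide_box_2, slide_box_3 may be knocked a few centimetres aside while the robot is not near it.
It also fails if it takes over 210 s, if anything falls off the work surface, if the arm or the gripper's body presses on something with over 40 N, if the wrist force passes 120 N, or if a joint passes its speed limit or range.

## Working session

There is one attempt and no reset: what is moved stays moved. The work goes in short steps, Python scripts to look and compute and a tool call to move; the robot and the scene stay as the last step left them, time stands still between calls to the robot, and variables do not carry over. Pictures are saved under pics/ and viewed, at most 14 in all, crops included, and the job is handed in when it is done.

Besides the shell and the picture viewer there is one more tool, called after "Call:" in YAML: its name, and indented under it one key for each argument. play_rows: Moves the arm, as the interface text tells. Its arguments: {"type":"object","properties":{"increments":{"type":"array"},"squeeze":{"type":"number"}},"required":["increments"]}

```bash
mkdir -p pics
cat > h.py <<'E'
import numpy as np,cv2
from workcell import bot
def shot(n,f):
    im=bot.camera(n); cv2.imwrite(f'pics/{f}.png',im[:,:,::-1]); return im
def K(n):
    i=bot.camera_info(n); f=192/np.tan(np.radians(i['fovy'])/2); return f,i['cx'],i['cy'],np.array(i['R']),np.array(i['t'])
def ray(n,u,v,z):
    f,cx,cy,R,t=K(n); o=-R.T@t; d=R.T@np.array([(u-cx)/f,(v-cy)/f,1]); return o+d*(z-o[2])/d[2]
def proj(n,X):
    f,cx,cy,R,t=K(n); c=R@np.array(X)+t; return f*c[0]/c[2]+cx,f*c[1]/c[2]+cy
E
python3 - <<'E'
from h import *
a=shot('scene','s0');b=shot('top','t0')
for n in('scene','top'):
    i=bot.camera_info(n);print(n,i['fovy'],-np.array(i['R']).T@np.array(i['t']))
print(bot.get_obs())
for n,im in(('scene',a),('top',b)):
    h=cv2.cvtColor(im,cv2.COLOR_RGB2HSV)
    m=cv2.inRange(h,(40,80,40),(85,255,255))
    c,_=cv2.findContours(m,0,2)
    for k in c:
        if cv2.contourArea(k)>60: print(n,cv2.contourArea(k),cv2.minAreaRect(k))
E
```

```text
scene 48.330009884627586 [ 0.02192482 -0.70635275  0.57344822]
top 50.12599572440772 [0.31330688 0.25067393 1.17323521]
{'time': 0.1, 'q': array([ 7.29942322e+01,  5.00882542e+00,  1.00387927e+01,  9.51006521e+01,
       -5.45120951e-04,  8.99974406e+01]), 'qd': array([ 0.070513  , -0.09911695,  0.15993202, -0.02649125,  0.06325779,
        0.01046791]), 'joint_efforts': array([-3.48326166e-04, -5.21562445e+01,  4.65652084e+01,  1.59618765e-02,
        1.57145081e-06,  1.47697568e-05]), 'ee_pos': array([0.16080405, 0.52576839, 0.24964375]), 'tcp_rot': array([-1.79929315e+02,  5.41963002e-04,  1.62996792e+02]), 'wrist_force': array([0.62512627, 0.07077668, 0.36353964]), 'torque': array([-0.05732629,  0.01690772, -0.00274867]), 'grasp_force': 0.0, 'opening': 0.08588396949932507}
scene 268.0 ((221.98782348632812, 203.60975646972656), (24.67545509338379, 14.524161338806152), 51.34019470214844)
scene 358.5 ((242.08499145507812, 190.5694122314453), (36.1927490234375, 16.712533950805664), 25.20112419128418)
top 333.0 ((231.0, 221.0), (12.0, 30.0), 90.0)
top 657.0 ((212.03323364257812, 188.62449645996094), (21.450416564941406, 62.3543586730957), 75.0685806274414)
```

```bash
ls pics
```

```text
s0.png
t0.png
```

View pics/s0.png

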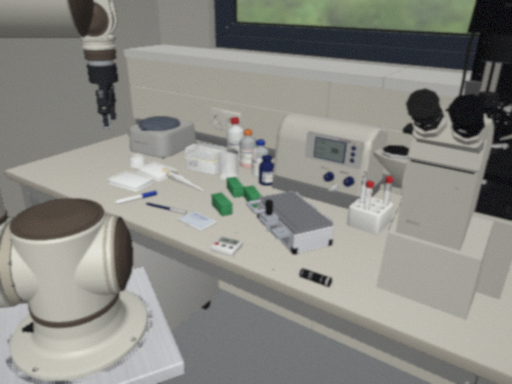

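View pics/t0.png

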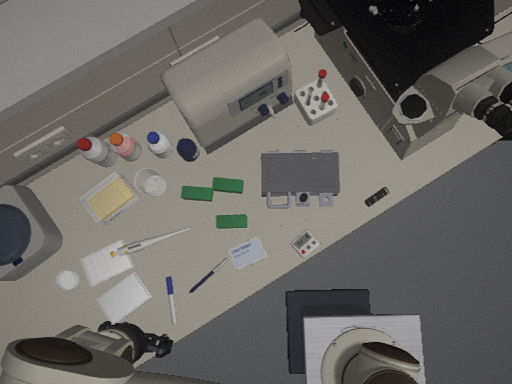

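Run:
```python
from h import *
im=cv2.imread('pics/t0.png');h=cv2.cvtColor(im,cv2.COLOR_BGR2HSV)
print([proj('top',p) for p in([0,0,0],[.5,0,0],[.5,.3,0])])
m=cv2.inRange(h,(40,80,25),(90,255,255))
for k in cv2.findContours(m,0,2)[0]:
    if cv2.contourArea(k)<60: continue
    (c,s,a)=cv2.minAreaRect(k);P=np.array([ray('top',*p,.036)[:2] for p in cv2.boxPoints((c,s,a))])
    e1=P[1]-P[0];e2=P[2]-P[1];L=max(e1,e2,key=np.linalg.norm)
    print(c,s,'centre',P.mean(0).round(4),'sz',np.linalg.norm(e1).round(3),np.linalg.norm(e2).round(3),'long',np.degrees(np.arctan2(L[1],L[0])).round(1))
g=cv2.resize(im[140:240,170:350],None,fx=4.4,fy=4.4,interpolation=cv2.INTER_CUBIC);g=cv2.convertScaleAbs(g,alpha=1.5)
cv2.imwrite('pics/t0c.png',g)
```

```text
[(np.float64(365.20770447136135), np.float64(373.5175973097396)), (np.float64(353.3173333782679), np.float64(189.89288000570778)), (np.float64(249.2847449794803), np.float64(193.03078465181508))]
(231.0, 221.0) (12.0, 30.0) centre [0.4172 0.3512] sz 0.084 0.033 long -91.7
(212.03323364257812, 188.62449645996094) (21.450416564941406, 62.3543586730957) centre [0.5102 0.4031] sz 0.176 0.062 long -76.6
```

View pics/t0c.png

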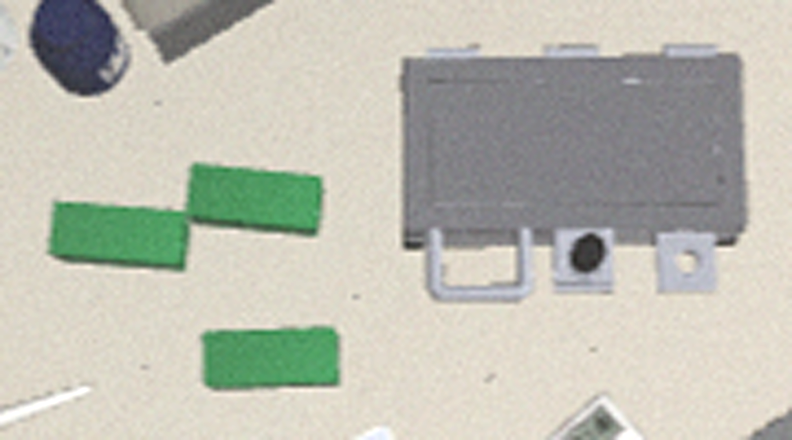

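Run:
```python
from h import *
print({k:v for k,v in bot.camera_info('top').items() if k not in 'Rt'})
def C(u,v,z): return ray('top',170+(u+.5)/4.4-.5,140+(v+.5)/4.4-.5,z)[:2]
c={k:C(*p) for k,p in dict(LT=(405,58,.064),RT=(742,55,.064),RB=(745,233,.064),LB=(403,240,.064),park=(687,262,.052),grip=(588,248,.106),hand=(480,294,.062)).items()}
for k in c: print(k,c[k].round(4))
print('W',np.linalg.norm(c['LT']-c['RT']),'D',np.linalg.norm(c['LT']-c['LB']),np.linalg.norm(c['RT']-c['RB']))
y=c['LT']-c['RT'];print('case y dir',np.degrees(np.arctan2(y[1],y[0])), 'park->hand',np.degrees(np.arctan2(*(c['hand']-c['park'])[::-1])))
# fit case pose from points
from scipy.spatial.transform import Rotation
mod=np.array([[.056,.107],[.056,-.107],[-.056,-.107],[-.056,.107],[-.074,-.07],[-.074,-.005],[-.094,.060]])
W=np.array(list(c.values()));A=mod-mod.mean(0);B=W-W.mean(0)
th=np.arctan2((A[:,0]*B[:,1]-A[:,1]*B[:,0]).sum(),(A*B).sum());R=np.array([[np.cos(th),-np.sin(th)],[np.sin(th),np.cos(th)]])
t=W.mean(0)-R@mod.mean(0);print('case',t,np.degrees(th));print(((R@mod.T).T+t-W).round(4))
for n,p in dict(hasp=(-.074,-.005),park=(-.074,-.07),handle=(-.094,.06),hinge=(.056,0)).items(): print(n,(R@p+t).round(4))
for n,q in dict(A=[(54,202),(188,211),(184,262),(51,250)],B=[(192,164),(322,177),(317,228),(188,215)],C=[(204,332),(338,328),(340,380),(207,384)]).items():
    P=np.array([C(u,v,.036) for u,v in q]);e=P[0]-P[1];f=P[0]-P[3];print(n,P.mean(0).round(4),np.linalg.norm(e).round(3),np.linalg.norm(f).round(3),np.degrees(np.arctan2(e[1],e[0])).round(1))
```

```text
{'fovy': 50.12599572440772, 'cx': 257.95360591204457, 'cy': 191.36188755188624}
LT [0.602  0.2603]
RT [0.5969 0.0484]
RB [0.4836 0.0531]
LB [0.4857 0.2648]
park [0.4683 0.088 ]
grip [0.471  0.1542]
hand [0.4508 0.2181]
W 0.21194757184419413 D 0.11634134664681553 0.11334895251993822
case y dir 88.6314023730292 park->hand 97.6695163301058
case [0.54292342 0.15666524] -1.2262199925157278
[[-0.0008  0.0022]
 [-0.0003  0.0001]
 [ 0.001  -0.0022]
 [ 0.0035  0.0001]
 [-0.0008  0.0002]
 [-0.0022 -0.0009]
 [-0.0005  0.0006]]
hasp [0.4688 0.1532]
park [0.4674 0.0883]
handle [0.4502 0.2187]
hinge [0.5989 0.1555]
A [0.5013 0.4466] 0.087 0.031 84.4
B [0.5215 0.3594] 0.084 0.033 82.4
C [0.4185 0.3498] 0.085 0.033 90.0
```

```bash
cat >> h.py <<'E'
import sys
TH=np.radians(-1.23);RC=np.array([[np.cos(TH),-np.sin(TH)],[np.sin(TH),np.cos(TH)]]);TC=np.array([.5429,.1567])
def case(x,y): return RC@np.array([x,y])+TC
def plan(tgts,p=None,yaw=None,step=45,turn=8):
    """tgts: list of (x,y,z,yaw); prints rows of tool-frame slides in mm and turn about tool z, tool pointing down"""
    o=bot.get_obs()
    if p is None: p=o['ee_pos'];yaw=o['tcp_rot'][2]
    p=np.array(p)
    for x,y,z,w in tgts:
        T=np.array([x,y,z]);dw=(w-yaw+180)%360-180
        n=int(max(1,np.ceil(np.linalg.norm(T-p)*1000/step),np.ceil(abs(dw)/turn)))
        for i in range(n):
            a=np.radians(yaw);d=(T-p)/(n-i)*1000;da=round((w-yaw+180)%360-180,1)/(n-i);da=round(da,1)
            s=np.array([round(np.cos(a)*d[0]+np.sin(a)*d[1],0 if i<n-1 else 1),round(np.sin(a)*d[0]-np.cos(a)*d[1],0 if i<n-1 else 1),round(-d[2],0 if i<n-1 else 1)])
            print('slide',s.tolist(),'rz',-da)
            p=p+np.array([np.cos(a)*s[0]+np.sin(a)*s[1],np.sin(a)*s[0]-np.cos(a)*s[1],-s[2]])/1000;yaw+=da
        print(' -> ',p.round(4),round(yaw,2))
def st():
    o=bot.get_obs();print(o['time'],o['ee_pos'].round(4),o['tcp_rot'].round(1),'F',o['wrist_force'].round(1),'T',o['torque'].round(2),'op',round(o['opening'],4),'g',round(o['grasp_force'],1),'q6',o['q'][5].round(0))
E
python3 - <<'E'
from h import *
plan([(.4695,.1535,.16,178.8),(.4695,.1535,.098,178.8)])
# refine: pin from scene image
im=cv2.imread('pics/s0.png');h=cv2.cvtColor(im,cv2.COLOR_BGR2HSV)
u,v=map(int,proj('scene',[.4695,.1535,.09]));m=cv2.inRange(h,(0,0,0),(180,255,60))[v-20:v+20,u-15:u+15]
n,l,s,c=cv2.connectedComponentsWithStats(m);print(u,v,s,c+[u-15,v-20])
print([proj('scene',[.4695,.1535,z]) for z in(.068,.087,.106)])
E
```

```text
slide [-37.0, -24.0, 8.0] rz -1.4
slide [-36.0, -25.0, 8.0] rz -1.4
slide [-35.0, -26.0, 8.0] rz -1.4
slide [-35.0, -27.0, 8.0] rz -1.4
slide [-34.0, -28.0, 8.0] rz -1.5
slide [-34.0, -28.0, 8.0] rz -1.4
slide [-33.0, -29.0, 8.0] rz -1.5
slide [-32.0, -30.0, 8.0] rz -1.4
slide [-31.0, -31.0, 9.0] rz -1.5
slide [-30.0, -32.0, 8.0] rz -1.4
slide [-29.9, -32.7, 8.6] rz -1.5
 ->  [0.4695 0.1535 0.16  ] 178.8
slide [0.0, -0.0, 31.0] rz -0.0
slide [0.0, -0.0, 31.0] rz -0.0
 ->  [0.4695 0.1535 0.098 ] 178.8
267 205 [[   0    0   30   40 1119]
 [  14   15    7   14   81]] [[266.34137623 204.36461126]
 [268.69135802 206.37037037]]
[(np.float64(267.2230365574319), np.float64(213.12509538599213)), (np.float64(267.3585826769332), np.float64(206.4708756870907)), (np.float64(267.4961663618193), np.float64(199.7166279846501))]
```

Call:
play_rows:
  increments:
    - {"slide": [-37,-24,8],"angular": [0,0,-1.4],"claw": 1}
    - {"slide": [-36,-25,8],"angular": [0,0,-1.4],"claw": 1}
    - {"slide": [-35,-26,8],"angular": [0,0,-1.4],"claw": 1}
    - {"slide": [-35,-27,8],"angular": [0,0,-1.4],"claw": 1}
    - {"slide": [-34,-28,8],"angular": [0,0,-1.5],"claw": 1}
    - {"slide": [-34,-28,8],"angular": [0,0,-1.4],"claw": 1}
    - {"slide": [-33,-29,8],"angular": [0,0,-1.5],"claw": 1}
    - {"slide": [-32,-30,8],"angular": [0,0,-1.4],"claw": 1}
  squeeze: 20

```text
time: 0.9
ee_pos: [0.3865, 0.2541, 0.1858]
tcp_rot: [-180.0, -0.0, 174.5]
wrist_force: [0.2, 0.7, -1.0]
opening: 0.0853
grasp_force: 0.0
```

Call:
play_rows:
  increments:
    - {"slide": [-31,-31,9],"angular": [0,0,-1.5],"claw": 1}
    - {"slide": [-30,-32,8],"angular": [0,0,-1.4],"claw": 1}
    - {"slide": [-30,-33,8],"angular": [0,0,-1.5],"claw": 1}
    - {"slide": [0,0,0],"angular": [0,0,0],"claw": 0.2}
    - {"slide": [0,0,0],"angular": [0,0,0],"claw": 0.2}
    - {"slide": [0,0,0],"angular": [0,0,0],"claw": 0.2}

```text
time: 1.5
ee_pos: [0.4692, 0.1539, 0.1613]
tcp_rot: [180.0, -0.0, 178.8]
wrist_force: [0.5, 0.2, 0.3]
opening: 0.0512
grasp_force: 0.0
```

Run:
```python
from h import *
st(); plan([(.4705,.1538,.14,178.8),(.4705,.1538,.098,178.8)])
```

```text
1.5 [0.4692 0.1539 0.1613] [180.   -0.  178.8] F [0.5 0.2 0.3] T [ 0.01 -0.02 -0.03] op 0.0512 g 0.0 q6 19.0
slide [-1.3, -0.0, 21.3] rz 0.0
 ->  [0.4705 0.1538 0.14  ] 178.81
slide [0.0, -0.0, 42.0] rz 0.0
 ->  [0.4705 0.1538 0.098 ] 178.81
```

Call:
play_rows:
  increments:
    - {"slide": [-1,0,21],"angular": [0,0,0],"claw": 0.2}
    - {"slide": [0,0,21],"angular": [0,0,0],"claw": 0.2}
    - {"slide": [0,0,21],"angular": [0,0,0],"claw": 0.2}
    - {"slide": [0,0,0],"angular": [0,0,0],"claw": -1}
    - {"slide": [0,0,0],"angular": [0,0,0],"claw": -1}
    - {"slide": [0,0,0],"angular": [0,0,0],"claw": -1}
    - {"slide": [0,0,0],"angular": [0,0,0],"claw": -1}
  squeeze: 30

```text
time: 2.2
ee_pos: [0.4711, 0.1538, 0.0995]
tcp_rot: [180.0, 0.1, 178.8]
wrist_force: [-0.2, 0.3, -0.1]
opening: 0.0186
grasp_force: 30.1
```

Run:
```python
from h import *
st();im=shot('top','t1')
g=cv2.resize(im[150:230,260:360,::-1],None,fx=6,fy=6,interpolation=cv2.INTER_CUBIC);b=shot('scene','s1')[160:260,210:310,::-1]
b=cv2.resize(b,None,fx=4.8,fy=4.8,interpolation=cv2.INTER_CUBIC);
```

```text
2.2 [0.4711 0.1538 0.0995] [1.800e+02 1.000e-01 1.788e+02] F [-0.2  0.3 -0.1] T [-0.05  0.03 -0.03] op 0.0186 g 30.1 q6 19.0
```

Call:
play_rows:
  increments:
    - {"slide": [0,0,-20],"angular": [0,0,0],"claw": -1}
    - {"slide": [0,0,-22],"angular": [0,0,0],"claw": -1}
    - {"slide": [0,0,-20],"angular": [0,0,0],"claw": -1}
    - {"slide": [0,-22,0],"angular": [0,0,0],"claw": -1}
    - {"slide": [0,-22,0],"angular": [0,0,0],"claw": -1}
    - {"slide": [0,-21,0],"angular": [0,0,0],"claw": -1}
    - {"slide": [0,0,0],"angular": [0,0,0],"claw": -1}

```text
time: 3.0
ee_pos: [0.4694, 0.0867, 0.1608]
tcp_rot: [-180.0, 0.0, 178.7]
wrist_force: [0.2, -0.2, -1.2]
opening: 0.0192
grasp_force: 30.1
```

Run:
```python
from h import *
st();im=shot('scene','s1')
g=cv2.resize(im[150:260,220:330,::-1],None,fx=5,fy=5,interpolation=cv2.INTER_CUBIC);cv2.imwrite('pics/s1c.png',g)
print(proj('scene',[.4697,.0888,.08]),proj('scene',[.4674,.0883,.052]))
```

```text
3.0 [0.4694 0.0867 0.1608] [-180.     0.   178.7] F [ 0.2 -0.2 -1.2] T [ 0.01 -0.04 -0.08] op 0.0192 g 30.1 q6 12.0
(np.float64(279.5153594472986), np.float64(219.9453274915766)) (np.float64(278.43736498328184), np.float64(230.315489008535))
```

View pics/s1c.png

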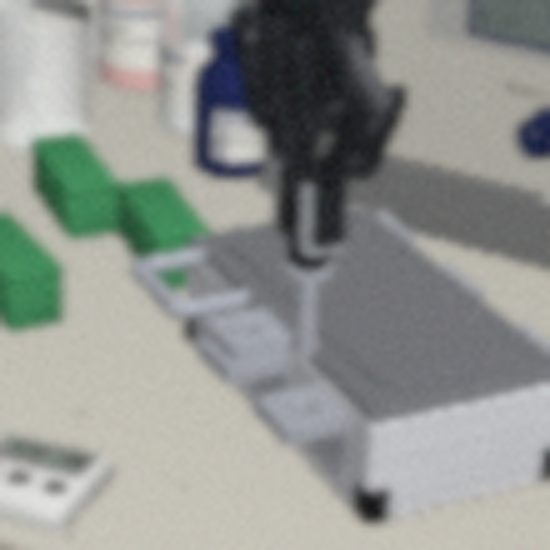

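Call:
play_rows:
  increments:
    - {"slide": [0,0,0],"angular": [0,0,0],"claw": -1}
    - {"slide": [0,0,0],"angular": [0,0,0],"claw": -1}

```text
time: 3.25
ee_pos: [0.4693, 0.0889, 0.1604]
tcp_rot: [180.0, 0.0, 178.8]
wrist_force: [0.6, 0.2, -0.6]
opening: 0.0191
grasp_force: 30.1
```

Call:
play_rows:
  increments:
    - {"slide": [0,0,20],"angular": [0,0,0],"claw": -1}
    - {"slide": [0,0,10],"angular": [0,0,0],"claw": -1}
    - {"slide": [0,0,10],"angular": [0,0,0],"claw": -1}
    - {"slide": [0,0,10],"angular": [0,0,0],"claw": -1}
    - {"slide": [0,0,10],"angular": [0,0,0],"claw": -1}
    - {"slide": [0,0,0],"angular": [0,0,0],"claw": -1}

```text
time: 3.85
ee_pos: [0.4686, 0.0883, 0.0988]
tcp_rot: [-180.0, -0.1, 178.8]
wrist_force: [-0.6, 0.1, -0.9]
opening: 0.0192
grasp_force: 30.1
```

```bash
python3 -c "
from h import *
st()"
```

```text
3.85 [0.4686 0.0883 0.0988] [-1.800e+02 -1.000e-01  1.788e+02] F [-0.6  0.1 -0.9] T [-0.01  0.04 -0.02] op 0.0192 g 30.1 q6 12.0
```

Call:
play_rows:
  increments:
    - {"slide": [0,0,5],"angular": [0,0,0],"claw": -1}
    - {"slide": [0,0,5],"angular": [0,0,0],"claw": -1}
    - {"slide": [0,0,1],"angular": [0,0,0],"claw": -1}
    - {"slide": [0,0,0],"angular": [0,0,0],"claw": -1}
    - {"slide": [0,0,0],"angular": [0,0,0],"claw": -1}

```text
time: 4.35
ee_pos: [0.4694, 0.0884, 0.0895]
tcp_rot: [180.0, 0.0, 178.8]
wrist_force: [-0.6, -0.3, -0.3]
opening: 0.0189
grasp_force: 30.1
```

Call:
play_rows:
  increments:
    - {"slide": [0,0,0],"angular": [0,0,0],"claw": 0.0}
    - {"slide": [0,0,0],"angular": [0,0,0],"claw": 0.0}
    - {"slide": [0,0,-10],"angular": [0,0,0],"claw": 0.0}
    - {"slide": [0,0,-30],"angular": [0,0,0],"claw": 0.0}
    - {"slide": [0,0,-30],"angular": [0,0,0],"claw": -0.3}
    - {"slide": [0,0,0],"angular": [0,0,0],"claw": -0.3}

```text
time: 4.95
ee_pos: [0.4709, 0.0887, 0.1642]
tcp_rot: [179.9, 0.4, 178.8]
wrist_force: [0.1, -0.2, -0.5]
opening: 0.0296
grasp_force: 0.0
```

Run:
```python
from h import *
st(); x,y=case(-.094,.06);print(x,y);plan([(x,y,.155,88.8),(x,y,.06,88.8)])
```

```text
4.95 [0.4709 0.0887 0.1642] [179.9   0.4 178.8] F [ 0.1 -0.2 -0.5] T [ 0.    0.01 -0.01] op 0.0296 g 0.0 q6 12.0
0.45020961344162236 0.21870396954759036
slide [2.0, 11.0, 1.0] rz 7.5
slide [3.0, 10.0, 1.0] rz 7.5
slide [5.0, 10.0, 1.0] rz 7.5
slide [6.0, 9.0, 1.0] rz 7.5
slide [7.0, 8.0, 1.0] rz 7.5
slide [8.0, 7.0, 1.0] rz 7.5
slide [9.0, 6.0, 1.0] rz 7.5
slide [10.0, 5.0, 0.0] rz 7.5
slide [10.0, 4.0, 1.0] rz 7.5
slide [11.0, 3.0, 0.0] rz 7.5
slide [11.0, 1.0, 1.0] rz 7.5
slide [11.6, -0.7, 0.2] rz 7.5
 ->  [0.4502 0.2187 0.155 ] 88.8
slide [-0.0, 0.0, 32.0] rz -0.0
slide [-0.0, 0.0, 31.0] rz -0.0
slide [-0.0, 0.0, 32.0] rz -0.0
 ->  [0.4502 0.2187 0.06  ] 88.8
```

Call:
play_rows:
  increments:
    - {"slide": [2,11,1],"angular": [0,0,7.5],"claw": -0.3}
    - {"slide": [3,10,1],"angular": [0,0,7.5],"claw": -0.3}
    - {"slide": [5,10,1],"angular": [0,0,7.5],"claw": -0.3}
    - {"slide": [6,9,1],"angular": [0,0,7.5],"claw": -0.3}
    - {"slide": [7,8,1],"angular": [0,0,7.5],"claw": -0.3}
    - {"slide": [8,7,1],"angular": [0,0,7.5],"claw": -0.3}
    - {"slide": [9,6,1],"angular": [0,0,7.5],"claw": -0.3}
    - {"slide": [10,5,0],"angular": [0,0,7.5],"claw": -0.3}

```text
time: 5.75
ee_pos: [0.4545, 0.1744, 0.1523]
tcp_rot: [-180.0, 0.0, 118.5]
wrist_force: [0.5, 0.6, -0.5]
opening: 0.0301
grasp_force: 0.0
```

Call:
play_rows:
  increments:
    - {"slide": [10,4,1],"angular": [0,0,7.5],"claw": -0.3}
    - {"slide": [11,3,0],"angular": [0,0,7.5],"claw": -0.3}
    - {"slide": [11,1,1],"angular": [0,0,7.5],"claw": -0.3}
    - {"slide": [11.6,-0.7,0],"angular": [0,0,7.5],"claw": -0.3}
    - {"slide": [0,0,20],"angular": [0,0,0],"claw": -0.3}
    - {"slide": [0,0,20],"angular": [0,0,0],"claw": -0.3}
    - {"slide": [0,0,0],"angular": [0,0,0],"claw": -0.3}
    - {"slide": [0,0,0],"angular": [0,0,0],"claw": -0.3}

```text
time: 6.55
ee_pos: [0.4484, 0.2183, 0.1107]
tcp_rot: [-180.0, 0.0, 88.8]
wrist_force: [0.3, 0.4, -0.1]
opening: 0.03
grasp_force: 0.0
```

Run:
```python
from h import *
st(); x,y=case(-.094,.06);plan([(x,y,.06,88.8)])
im=shot('top','t2');im2=shot('scene','s2')
a=cv2.resize(im[170:230,250:350,::-1],None,fx=4,fy=4,interpolation=cv2.INTER_CUBIC);b=cv2.resize(im2[150:270,220:330,::-1],None,fx=3.6,fy=3.6,interpolation=cv2.INTER_CUBIC)
H=max(a.shape[0],b.shape[0]);cv2.imwrite('pics/c2.png',np.hstack([cv2.copyMakeBorder(q,0,H-q.shape[0],0,0,0) for q in(a,b)]))
```

```text
6.55 [0.4484 0.2183 0.1107] [-180.     0.    88.8] F [ 0.3  0.4 -0.1] T [0.03 0.02 0.06] op 0.03 g 0.0 q6 117.0
slide [0.0, 1.0, 25.0] rz -0.0
slide [0.4, 0.8, 25.7] rz -0.0
 ->  [0.4502 0.2187 0.06  ] 88.79
```

View pics/c2.png

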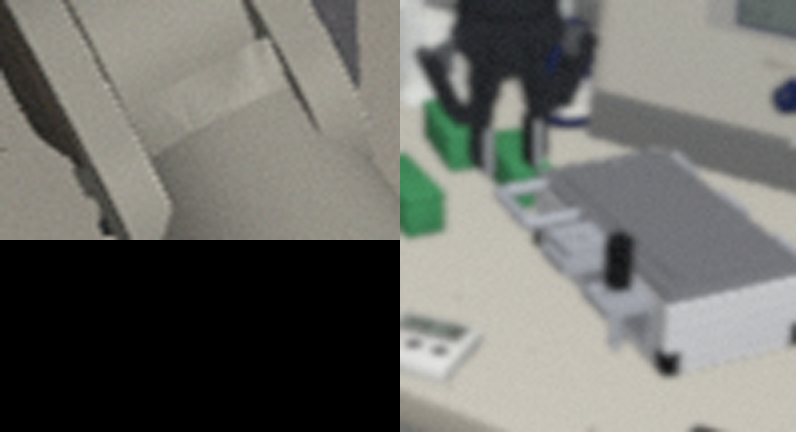

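The pin stands home in the parking lug (crop ~(620,260)); the fingers are above the handle. Descend and pinch.

Call:
play_rows:
  increments:
    - {"slide": [0,2,18],"angular": [0,0,0],"claw": -0.3}
    - {"slide": [0,0,16],"angular": [0,0,0],"claw": -0.3}
    - {"slide": [0,0,16],"angular": [0,0,0],"claw": -0.3}
    - {"slide": [0,0,0],"angular": [0,0,0],"claw": -0.3}
    - {"slide": [0,0,0],"angular": [0,0,0],"claw": -1}
    - {"slide": [0,0,0],"angular": [0,0,0],"claw": -1}
    - {"slide": [0,0,0],"angular": [0,0,0],"claw": -1}
    - {"slide": [0,0,0],"angular": [0,0,0],"claw": -1}
  squeeze: 40

```text
time: 7.45
ee_pos: [0.4523, 0.2186, 0.0621]
tcp_rot: [179.8, -0.0, 88.8]
wrist_force: [6.3, -1.4, -1.5]
opening: 0.0084
grasp_force: 38.9
```

Run:
```python
from h import *
st()
```

```text
7.45 [0.4523 0.2186 0.0621] [179.8  -0.   88.8] F [ 6.3 -1.4 -1.5] T [-0.28 -1.12  0.02] op 0.0084 g 38.9 q6 117.0
```

Run:
```python
import numpy as np
a=np.array([0,.04,.1,.18,.27,.36,.45,.54,.63,.72,.81,.9,.99,1.08,1.17,1.26,1.35,1.43,1.5,1.56,1.61,1.65,1.68,1.71,1.73])
y=150*(1-np.cos(a));z=150*np.sin(a);Y=np.round(y);Z=np.round(z)
for i in range(len(a)-1): print(i,[0,Y[i+1]-Y[i],-(Z[i+1]-Z[i])])
```

```text
0 [0, np.float64(0.0), np.float64(-6.0)]
1 [0, np.float64(1.0), np.float64(-9.0)]
2 [0, np.float64(1.0), np.float64(-12.0)]
3 [0, np.float64(3.0), np.float64(-13.0)]
4 [0, np.float64(5.0), np.float64(-13.0)]
5 [0, np.float64(5.0), np.float64(-12.0)]
6 [0, np.float64(6.0), np.float64(-12.0)]
7 [0, np.float64(8.0), np.float64(-11.0)]
8 [0, np.float64(8.0), np.float64(-11.0)]
9 [0, np.float64(10.0), np.float64(-10.0)]
10 [0, np.float64(10.0), np.float64(-8.0)]
11 [0, np.float64(11.0), np.float64(-8.0)]
12 [0, np.float64(11.0), np.float64(-7.0)]
13 [0, np.float64(12.0), np.float64(-6.0)]
14 [0, np.float64(13.0), np.float64(-5.0)]
15 [0, np.float64(13.0), np.float64(-3.0)]
16 [0, np.float64(12.0), np.float64(-3.0)]
17 [0, np.float64(10.0), np.float64(-1.0)]
18 [0, np.float64(9.0), np.float64(-0.0)]
19 [0, np.float64(8.0), np.float64(-0.0)]
20 [0, np.float64(6.0), np.float64(-0.0)]
21 [0, np.float64(4.0), np.float64(1.0)]
22 [0, np.float64(5.0), np.float64(-0.0)]
23 [0, np.float64(3.0), np.float64(1.0)]
```

Call:
play_rows:
  increments:
    - {"slide": [0,0,-6],"angular": [0,0,0],"claw": -1}
    - {"slide": [0,1,-9],"angular": [0,0,0],"claw": -1}
    - {"slide": [0,1,-12],"angular": [0,0,0],"claw": -1}
    - {"slide": [0,3,-13],"angular": [0,0,0],"claw": -1}
    - {"slide": [0,5,-13],"angular": [0,0,0],"claw": -1}
    - {"slide": [0,5,-12],"angular": [0,0,0],"claw": -1}
    - {"slide": [0,6,-12],"angular": [0,0,0],"claw": -1}
    - {"slide": [0,8,-11],"angular": [0,0,0],"claw": -1}

```text
time: 8.25
ee_pos: [0.4797, 0.2179, 0.1498]
tcp_rot: [180.0, -0.0, 88.8]
wrist_force: [-4.1, 1.0, -1.0]
opening: 0.0082
grasp_force: 39.4
```

Call:
play_rows:
  increments:
    - {"slide": [0,8,-11],"angular": [0,0,0],"claw": -1}
    - {"slide": [0,10,-10],"angular": [0,0,0],"claw": -1}
    - {"slide": [0,10,-8],"angular": [0,0,0],"claw": -1}
    - {"slide": [0,11,-8],"angular": [0,0,0],"claw": -1}
    - {"slide": [0,11,-7],"angular": [0,0,0],"claw": -1}
    - {"slide": [0,12,-6],"angular": [0,0,0],"claw": -1}
    - {"slide": [0,13,-5],"angular": [0,0,0],"claw": -1}
    - {"slide": [0,13,-3],"angular": [0,0,0],"claw": -1}

```text
time: 9.05
ee_pos: [0.5677, 0.216, 0.2096]
tcp_rot: [179.9, -0.1, 88.8]
wrist_force: [-4.3, -1.7, -0.8]
opening: 0.0086
grasp_force: 39.9
```

Call:
play_rows:
  increments:
    - {"slide": [0,12,-3],"angular": [0,0,0],"claw": -1}
    - {"slide": [0,10,-1],"angular": [0,0,0],"claw": -1}
    - {"slide": [0,9,0],"angular": [0,0,0],"claw": -1}
    - {"slide": [0,8,0],"angular": [0,0,0],"claw": -1}
    - {"slide": [0,6,0],"angular": [0,0,0],"claw": -1}
    - {"slide": [0,4,1],"angular": [0,0,0],"claw": -1}
    - {"slide": [0,5,0],"angular": [0,0,0],"claw": -1}
    - {"slide": [0,3,1],"angular": [0,0,0],"claw": -1}

```text
time: 9.85
ee_pos: [0.6254, 0.2147, 0.2106]
tcp_rot: [179.8, -0.1, 88.8]
wrist_force: [-0.5, -0.8, 12.3]
opening: 0.0085
grasp_force: 43.2
```

Call:
play_rows:
  increments:
    - {"slide": [0,0,0],"angular": [0,0,0],"claw": -1}
    - {"slide": [0,2,0],"angular": [0,0,0],"claw": -1}
    - {"slide": [0,0,0],"angular": [0,0,0],"claw": -1}
    - {"slide": [0,0,0],"angular": [0,0,0],"claw": -1}

```text
time: 10.25
ee_pos: [0.6272, 0.2147, 0.2103]
tcp_rot: [179.8, -0.0, 88.8]
wrist_force: [0.8, -1.6, 8.1]
opening: 0.0082
grasp_force: 42.9
```

Run:
```python
from h import *
st()
```

```text
10.25 [0.6272 0.2147 0.2103] [179.8  -0.   88.8] F [ 0.8 -1.6  8.1] T [-0.14  0.18 -0.02] op 0.0082 g 42.9 q6 110.0
```

Call:
play_rows:
  increments:
    - {"slide": [0,0,0],"angular": [0,0,0],"claw": -0.4}
    - {"slide": [0,0,0],"angular": [0,0,0],"claw": -0.4}
    - {"slide": [0,0,0],"angular": [0,0,0],"claw": -0.4}
    - {"slide": [0,0,-20],"angular": [0,0,0],"claw": -0.4}
    - {"slide": [0,0,-40],"angular": [0,0,0],"claw": -0.4}
    - {"slide": [0,-40,0],"angular": [0,0,0],"claw": 0.5}
    - {"slide": [0,-45,0],"angular": [0,0,0],"claw": 0.5}
    - {"slide": [0,-45,0],"angular": [0,0,0],"claw": 0.5}

```text
time: 11.05
ee_pos: [0.4955, 0.2174, 0.2677]
tcp_rot: [-180.0, 0.0, 88.8]
wrist_force: [-0.7, 0.6, 0.3]
opening: 0.0641
grasp_force: 0.0
```

Call:
play_rows:
  increments:
    - {"slide": [-40,-20,0],"angular": [0,0,0],"claw": 0.5}
    - {"slide": [-45,0,0],"angular": [0,0,0],"claw": 0.5}
    - {"slide": [-45,0,0],"angular": [0,0,0],"claw": 0.5}
    - {"slide": [0,0,0],"angular": [0,0,0],"claw": 0.5}

```text
time: 11.45
ee_pos: [0.4733, 0.0841, 0.2689]
tcp_rot: [179.9, 0.0, 88.6]
wrist_force: [0.6, -0.5, 0.3]
opening: 0.0638
grasp_force: 0.0
```

Run:
```python
from h import *
st();im=shot('top','t3');b=shot('scene','s3')
cv2.imwrite('pics/c3.png',np.hstack([cv2.resize(x[120:270,160:360,::-1],None,fx=2,fy=2,interpolation=cv2.INTER_CUBIC) for x in (im,b)]))
h=cv2.cvtColor(im,cv2.COLOR_RGB2HSV);m=cv2.inRange(h,(40,80,25),(90,255,255))
for k in cv2.findContours(m,0,2)[0]:
    if cv2.contourArea(k)>60: print(cv2.contourArea(k),cv2.minAreaRect(k))
```

```text
11.45 [0.4733 0.0841 0.2689] [179.9   0.   88.6] F [ 0.6 -0.5  0.3] T [ 0.01 -0.02  0.  ] op 0.0638 g 0.0 q6 102.0
331.0 ((231.0, 221.0), (12.0, 30.0), 90.0)
660.5 ((212.15220642089844, 189.08975219726562), (20.552467346191406, 62.344566345214844), 75.52970886230469)
```

View pics/c3.png

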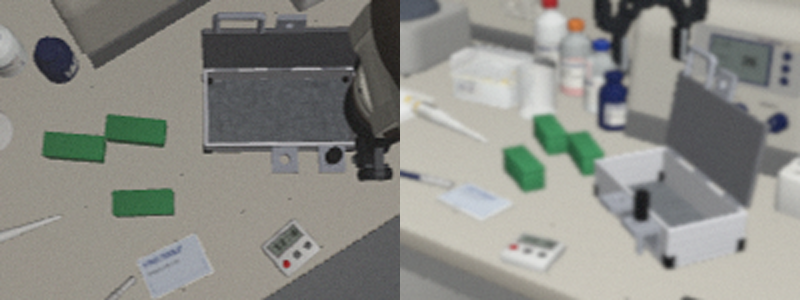

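```bash
sed -i 's/TC=np.array(\[.5429,.1567\])/TC=np.array([.5448,.1570])/' h.py
python3 - <<'E'
from h import *
plan([(.419,.3505,.11,90),(.419,.3505,.0255,90)])
x,y=case(-.002,-.06);plan([(.419,.3505,.13,90),(x,y,.13,178.8),(x,y,.034,178.8)],(.419,.3505,.0265),90)
E
```

```text
slide [37.0, -9.0, 23.0] rz -0.2
slide [38.0, -9.0, 23.0] rz -0.2
slide [37.0, -8.0, 22.0] rz -0.2
slide [38.0, -8.0, 23.0] rz -0.2
slide [38.0, -8.0, 22.0] rz -0.2
slide [37.0, -8.0, 23.0] rz -0.2
slide [37.7, -8.1, 22.4] rz -0.1
 ->  [0.419  0.3505 0.11  ] 89.97
slide [-0.0, -0.0, 42.0] rz -0.0
slide [-0.0, -0.0, 42.5] rz -0.0
 ->  [0.419  0.3505 0.0255] 89.97
slide [0.0, 0.0, -34.0] rz -0.0
slide [0.0, 0.0, -35.0] rz -0.0
slide [0.0, 0.0, -34.5] rz -0.0
 ->  [0.419  0.3505 0.13  ] 90.0
slide [-21.0, 10.0, -0.0] rz -7.4
slide [-22.0, 7.0, -0.0] rz -7.4
slide [-23.0, 5.0, -0.0] rz -7.4
slide [-23.0, 1.0, -0.0] rz -7.4
slide [-24.0, -2.0, -0.0] rz -7.4
slide [-23.0, -4.0, -0.0] rz -7.4
slide [-22.0, -7.0, -0.0] rz -7.4
slide [-21.0, -10.0, -0.0] rz -7.4
slide [-20.0, -13.0, -0.0] rz -7.4
slide [-18.0, -16.0, -0.0] rz -7.4
slide [-16.0, -18.0, -0.0] rz -7.4
slide [-12.8, -18.9, -0.0] rz -7.4
 ->  [0.5415 0.0971 0.13  ] 178.8
slide [-0.0, -0.0, 32.0] rz 0.0
slide [-0.0, -0.0, 32.0] rz 0.0
slide [-0.0, -0.0, 32.0] rz 0.0
 ->  [0.5415 0.0971 0.034 ] 178.8
```

Call:
play_rows:
  increments:
    - {"slide": [37,-9,23],"angular": [0,0,-0.2],"claw": 0.5}
    - {"slide": [38,-9,23],"angular": [0,0,-0.2],"claw": 0.5}
    - {"slide": [37,-8,22],"angular": [0,0,-0.2],"claw": 0.5}
    - {"slide": [38,-8,23],"angular": [0,0,-0.2],"claw": 0.5}
    - {"slide": [38,-8,22],"angular": [0,0,-0.2],"claw": 0.5}
    - {"slide": [37,-8,23],"angular": [0,0,-0.2],"claw": 0.5}
    - {"slide": [38,-8,22],"angular": [0,0,-0.1],"claw": 0.5}
    - {"slide": [0,0,0],"angular": [0,0,0],"claw": 0.5}

```text
time: 12.35
ee_pos: [0.4155, 0.3551, 0.1062]
tcp_rot: [-179.7, 0.1, 90.4]
wrist_force: [-0.1, -0.9, -0.7]
opening: 0.0643
grasp_force: 0.0
```

Call:
play_rows:
  increments:
    - {"slide": [0,0,42],"angular": [0,0,0],"claw": 0.5}
    - {"slide": [0,0,30],"angular": [0,0,0],"claw": 0.5}
    - {"slide": [0,0,10],"angular": [0,0,0],"claw": 0.5}
    - {"slide": [0,0,2],"angular": [0,0,0],"claw": 0.5}
    - {"slide": [0,0,0],"angular": [0,0,0],"claw": -1}
    - {"slide": [0,0,0],"angular": [0,0,0],"claw": -1}
    - {"slide": [0,0,0],"angular": [0,0,0],"claw": -1}
    - {"slide": [0,0,0],"angular": [0,0,0],"claw": -1}
  squeeze: 25

```text
time: 13.15
ee_pos: [0.4195, 0.3522, 0.0282]
tcp_rot: [179.9, -0.1, 90.1]
wrist_force: [-0.9, -0.8, 5.9]
opening: 0.0347
grasp_force: 26.5
```

Call:
play_rows:
  increments:
    - {"slide": [0,0,-34],"angular": [0,0,0],"claw": -1}
    - {"slide": [0,0,-35],"angular": [0,0,0],"claw": -1}
    - {"slide": [0,0,-34],"angular": [0,0,0],"claw": -1}
    - {"slide": [-21,10,0],"angular": [0,0,-7.4],"claw": -1}
    - {"slide": [-22,7,0],"angular": [0,0,-7.4],"claw": -1}
    - {"slide": [-23,5,0],"angular": [0,0,-7.4],"claw": -1}
    - {"slide": [-23,1,0],"angular": [0,0,-7.4],"claw": -1}
    - {"slide": [-24,-2,0],"angular": [0,0,-7.4],"claw": -1}

```text
time: 13.95
ee_pos: [0.4694, 0.2451, 0.13]
tcp_rot: [179.9, 0.0, 127.4]
wrist_force: [0.0, 0.6, -0.4]
opening: 0.0345
grasp_force: 25.5
```

Call:
play_rows:
  increments:
    - {"slide": [-23,-4,0],"angular": [0,0,-7.4],"claw": -1}
    - {"slide": [-22,-7,0],"angular": [0,0,-7.4],"claw": -1}
    - {"slide": [-21,-10,0],"angular": [0,0,-7.4],"claw": -1}
    - {"slide": [-20,-13,0],"angular": [0,0,-7.4],"claw": -1}
    - {"slide": [-18,-16,0],"angular": [0,0,-7.4],"claw": -1}
    - {"slide": [-16,-18,0],"angular": [0,0,-7.4],"claw": -1}
    - {"slide": [-13,-19,0],"angular": [0,0,-7.4],"claw": -1}
    - {"slide": [0,0,0],"angular": [0,0,0],"claw": -1}

```text
time: 14.75
ee_pos: [0.5427, 0.096, 0.1298]
tcp_rot: [-180.0, 0.1, 179.0]
wrist_force: [-0.6, 0.5, -0.9]
opening: 0.0342
grasp_force: 25.5
```

Run:
```python
from h import *
st()
x,y=case(-.002,-.06);plan([(x,y,.13,178.8),(x,y,.034,178.8)])
im=shot('top','t4')
h=cv2.cvtColor(im,cv2.COLOR_RGB2HSV);m=cv2.inRange(h,(40,80,25),(90,255,255))
for k in cv2.findContours(m,0,2)[0]:
    if cv2.contourArea(k)>60: print(cv2.contourArea(k),cv2.minAreaRect(k))
```

```text
14.75 [0.5427 0.096  0.1298] [-1.80e+02  1.00e-01  1.79e+02] F [-0.6  0.5 -0.9] T [ 0.02 -0.01  0.06] op 0.0342 g 25.5 q6 11.0
slide [1.2, 1.0, -0.2] rz 0.2
 ->  [0.5415 0.0971 0.13  ] 178.76
slide [-0.0, 0.0, 32.0] rz -0.0
slide [-0.0, 0.0, 32.0] rz -0.0
slide [-0.0, 0.0, 32.0] rz -0.0
 ->  [0.5415 0.0971 0.034 ] 178.76
659.0 ((212.03323364257812, 188.62449645996094), (21.450416564941406, 62.3543586730957), 75.0685806274414)
153.5 ((325.0, 176.5), (13.0, 14.0), 90.0)
```

Call:
play_rows:
  increments:
    - {"slide": [0,1,30],"angular": [0,0,0],"claw": -1}
    - {"slide": [0,0,30],"angular": [0,0,0],"claw": -1}
    - {"slide": [0,0,20],"angular": [0,0,0],"claw": -1}
    - {"slide": [0,0,10],"angular": [0,0,0],"claw": -1}
    - {"slide": [0,0,4],"angular": [0,0,0],"claw": -1}
    - {"slide": [0,0,2],"angular": [0,0,0],"claw": -1}
    - {"slide": [0,0,0],"angular": [0,0,0],"claw": -1}

```text
time: 15.5
ee_pos: [0.5422, 0.0994, 0.0346]
tcp_rot: [180.0, 0.1, 178.9]
wrist_force: [-0.4, -0.2, -0.5]
opening: 0.0348
grasp_force: 25.5
```

Call:
play_rows:
  increments:
    - {"slide": [0,0,0],"angular": [0,0,0],"claw": 0.03}
    - {"slide": [0,0,0],"angular": [0,0,0],"claw": 0.03}
    - {"slide": [0,0,0],"angular": [0,0,0],"claw": 0.03}
    - {"slide": [0,0,-20],"angular": [0,0,0],"claw": 0.03}
    - {"slide": [0,0,-40],"angular": [0,0,0],"claw": 0.03}
    - {"slide": [0,0,-40],"angular": [0,0,0],"claw": 0.5}
    - {"slide": [0,0,0],"angular": [0,0,0],"claw": 0.5}

```text
time: 16.2
ee_pos: [0.5441, 0.0995, 0.1394]
tcp_rot: [179.9, 0.5, 178.9]
wrist_force: [0.3, -0.3, 0.5]
opening: 0.0639
grasp_force: 0.0
```

Run:
```python
from h import *
st()
plan([(.522,.3595,.11,82.5),(.522,.3595,.0255,82.5)])
x,y=case(-.002,0);plan([(.522,.3595,.13,82.5),(x,y,.13,178.8),(x,y,.034,178.8)],(.522,.3595,.027),82.5)
```

```text
16.2 [0.5441 0.0995 0.1394] [179.9   0.5 178.9] F [ 0.3 -0.3  0.5] T [-0.04 -0.05 -0.03] op 0.0639 g 0.0 q6 11.0
slide [2.0, 20.0, 2.0] rz 7.4
slide [5.0, 20.0, 2.0] rz 7.4
slide [7.0, 19.0, 2.0] rz 7.4
slide [9.0, 18.0, 2.0] rz 7.4
slide [12.0, 16.0, 2.0] rz 7.4
slide [14.0, 15.0, 2.0] rz 7.4
slide [15.0, 13.0, 2.0] rz 7.4
slide [17.0, 11.0, 3.0] rz 7.4
slide [18.0, 8.0, 2.0] rz 7.4
slide [19.0, 6.0, 3.0] rz 7.4
slide [20.0, 3.0, 2.0] rz 7.5
slide [20.0, 1.0, 3.0] rz 7.4
slide [19.3, -1.8, 2.4] rz 7.5
 ->  [0.522  0.3595 0.11  ] 82.48
slide [0.0, 0.0, 42.0] rz -0.0
slide [0.0, 0.0, 42.5] rz -0.0
 ->  [0.522  0.3595 0.0255] 82.48
slide [0.0, 0.0, -34.0] rz -0.0
slide [0.0, 0.0, -34.0] rz -0.0
slide [0.0, 0.0, -35.0] rz -0.0
 ->  [0.522  0.3595 0.13  ] 82.5
slide [-15.0, 4.0, -0.0] rz -7.4
slide [-16.0, 2.0, -0.0] rz -7.4
slide [-16.0, -0.0, -0.0] rz -7.4
slide [-15.0, -3.0, -0.0] rz -7.4
slide [-15.0, -4.0, -0.0] rz -7.4
slide [-14.0, -6.0, -0.0] rz -7.4
slide [-13.0, -8.0, -0.0] rz -7.4
slide [-12.0, -10.0, -0.0] rz -7.4
slide [-11.0, -11.0, -0.0] rz -7.4
slide [-9.0, -13.0, -0.0] rz -7.4
slide [-8.0, -14.0, -0.0] rz -7.4
slide [-6.0, -15.0, -0.0] rz -7.5
slide [-3.7, -14.9, -0.0] rz -7.4
 ->  [0.5428 0.157  0.13  ] 178.8
slide [0.0, 0.0, 32.0] rz 0.0
slide [0.0, 0.0, 32.0] rz 0.0
slide [0.0, 0.0, 32.0] rz 0.0
 ->  [0.5428 0.157  0.034 ] 178.8
```

Call:
play_rows:
  increments:
    - {"slide": [2,20,2],"angular": [0,0,7.4],"claw": 0.5}
    - {"slide": [5,20,2],"angular": [0,0,7.4],"claw": 0.5}
    - {"slide": [7,19,2],"angular": [0,0,7.4],"claw": 0.5}
    - {"slide": [9,18,2],"angular": [0,0,7.4],"claw": 0.5}
    - {"slide": [12,16,2],"angular": [0,0,7.4],"claw": 0.5}
    - {"slide": [14,15,2],"angular": [0,0,7.4],"claw": 0.5}
    - {"slide": [15,13,2],"angular": [0,0,7.4],"claw": 0.5}
    - {"slide": [17,11,3],"angular": [0,0,7.4],"claw": 0.5}

```text
time: 17.0
ee_pos: [0.5287, 0.261, 0.1159]
tcp_rot: [-180.0, 0.0, 119.4]
wrist_force: [0.5, -0.8, 0.1]
opening: 0.064
grasp_force: 0.0
```

Call:
play_rows:
  increments:
    - {"slide": [18,8,2],"angular": [0,0,7.4],"claw": 0.5}
    - {"slide": [19,6,3],"angular": [0,0,7.4],"claw": 0.5}
    - {"slide": [20,3,2],"angular": [0,0,7.5],"claw": 0.5}
    - {"slide": [20,1,3],"angular": [0,0,7.4],"claw": 0.5}
    - {"slide": [19,-2,2],"angular": [0,0,7.5],"claw": 0.5}
    - {"slide": [0,0,0],"angular": [0,0,0],"claw": 0.5}
    - {"slide": [0,0,0],"angular": [0,0,0],"claw": 0.5}

```text
time: 17.7
ee_pos: [0.5192, 0.3587, 0.1037]
tcp_rot: [-180.0, 0.0, 82.7]
wrist_force: [-0.5, -0.1, -0.4]
opening: 0.0643
grasp_force: 0.0
```

Run:
```python
from h import *
st()
plan([(.522,.3595,.11,82.5),(.522,.3595,.0255,82.5)])
im=shot('top','t5');b=shot('scene','s5')
cv2.imwrite('pics/c5.png',np.hstack([cv2.resize(x[120:270,160:360,::-1],None,fx=2,fy=2,interpolation=cv2.INTER_CUBIC) for x in (im,b)]))
```

```text
17.7 [0.5192 0.3587 0.1037] [-180.     0.    82.7] F [-0.5 -0.1 -0.4] T [-0.02 -0.01  0.  ] op 0.0643 g 0.0 q6 132.0
slide [1.2, 2.7, -6.3] rz 0.2
 ->  [0.522  0.3595 0.11  ] 82.48
slide [-0.0, 0.0, 42.0] rz -0.0
slide [-0.0, 0.0, 42.5] rz -0.0
 ->  [0.522  0.3595 0.0255] 82.48
```

View pics/c5.png

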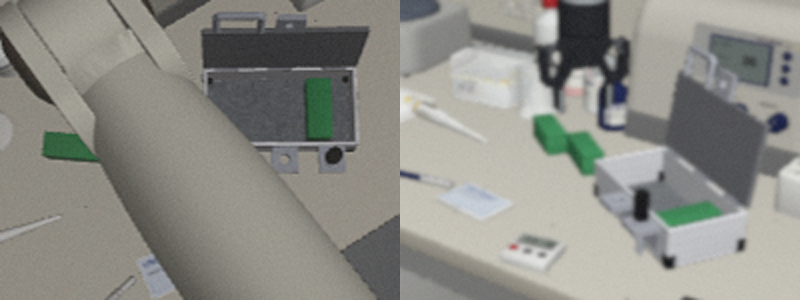

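Box one lies flat at the right of the case (crop ~(320,108)); A and B unmoved. Grasp B.

Call:
play_rows:
  increments:
    - {"slide": [1,2.5,34],"angular": [0,0,0],"claw": 0.5}
    - {"slide": [0,0,30],"angular": [0,0,0],"claw": 0.5}
    - {"slide": [0,0,10],"angular": [0,0,0],"claw": 0.5}
    - {"slide": [0,0,3],"angular": [0,0,0],"claw": 0.5}
    - {"slide": [0,0,0],"angular": [0,0,0],"claw": -1}
    - {"slide": [0,0,0],"angular": [0,0,0],"claw": -1}
    - {"slide": [0,0,0],"angular": [0,0,0],"claw": -1}
    - {"slide": [0,0,0],"angular": [0,0,0],"claw": -1}

```text
time: 18.6
ee_pos: [0.5228, 0.3599, 0.0292]
tcp_rot: [179.9, -0.1, 82.5]
wrist_force: [0.4, -1.0, 6.9]
opening: 0.0346
grasp_force: 26.9
```

Call:
play_rows:
  increments:
    - {"slide": [0,0,-34],"angular": [0,0,0],"claw": -1}
    - {"slide": [0,0,-34],"angular": [0,0,0],"claw": -1}
    - {"slide": [0,0,-35],"angular": [0,0,0],"claw": -1}
    - {"slide": [-15,4,0],"angular": [0,0,-7.4],"claw": -1}
    - {"slide": [-16,2,0],"angular": [0,0,-7.4],"claw": -1}
    - {"slide": [-16,0,0],"angular": [0,0,-7.4],"claw": -1}
    - {"slide": [-15,-3,0],"angular": [0,0,-7.4],"claw": -1}
    - {"slide": [-15,-4,0],"angular": [0,0,-7.4],"claw": -1}

```text
time: 19.4
ee_pos: [0.5309, 0.281, 0.1308]
tcp_rot: [180.0, 0.0, 119.8]
wrist_force: [-0.7, -0.4, 0.5]
opening: 0.0348
grasp_force: 26.0
```

Call:
play_rows:
  increments:
    - {"slide": [-14,-6,0],"angular": [0,0,-7.4],"claw": -1}
    - {"slide": [-13,-8,0],"angular": [0,0,-7.4],"claw": -1}
    - {"slide": [-12,-10,0],"angular": [0,0,-7.4],"claw": -1}
    - {"slide": [-11,-11,0],"angular": [0,0,-7.4],"claw": -1}
    - {"slide": [-9,-13,0],"angular": [0,0,-7.4],"claw": -1}
    - {"slide": [-8,-14,0],"angular": [0,0,-7.4],"claw": -1}
    - {"slide": [-6,-15,0],"angular": [0,0,-7.5],"claw": -1}
    - {"slide": [-4,-15,0],"angular": [0,0,-7.4],"claw": -1}

```text
time: 20.2
ee_pos: [0.5432, 0.1562, 0.1309]
tcp_rot: [180.0, 0.0, 179.1]
wrist_force: [-0.5, 0.7, -1.7]
opening: 0.0345
grasp_force: 26.0
```

Call:
play_rows:
  increments:
    - {"slide": [0,0,0],"angular": [0,0,0],"claw": -1}
    - {"slide": [0,0,0],"angular": [0,0,0],"claw": -1}

```text
time: 20.4
ee_pos: [0.5432, 0.1569, 0.1307]
tcp_rot: [180.0, 0.0, 178.6]
wrist_force: [0.5, 0.1, -0.7]
opening: 0.0344
grasp_force: 26.0
```

Run:
```python
from h import *
st()
x,y=case(-.002,0);plan([(x,y,.13,178.8),(x,y,.034,178.8)])
im=shot('top','t6');b=shot('scene','s6')
cv2.imwrite('pics/c6.png',np.hstack([cv2.resize(x[120:270,160:360,::-1],None,fx=2,fy=2,interpolation=cv2.INTER_CUBIC) for x in (im,b)]))
h=cv2.cvtColor(im,cv2.COLOR_RGB2HSV);m=cv2.inRange(h,(40,80,25),(90,255,255))
for k in cv2.findContours(m,0,2)[0]:
    if cv2.contourArea(k)<60: continue
    (c,s,a)=cv2.minAreaRect(k);P=np.array([ray('top',*p,.036)[:2] for p in cv2.boxPoints((c,s,a))])
    e1=P[1]-P[0];e2=P[2]-P[1];L=max(e1,e2,key=np.linalg.norm)
    print(c,s,'centre',P.mean(0).round(4),'sz',np.linalg.norm(e1).round(3),np.linalg.norm(e2).round(3),'long',np.degrees(np.arctan2(L[1],L[0])).round(1))
```

```text
20.4 [0.5432 0.1569 0.1307] [180.    0.  178.6] F [ 0.5  0.1 -0.7] T [ 0.02  0.03 -0.09] op 0.0344 g 26.0 q6 18.0
slide [0.4, 0.1, 0.7] rz -0.2
 ->  [0.5428 0.157  0.13  ] 178.78
slide [-0.0, 0.0, 32.0] rz -0.0
slide [-0.0, 0.0, 32.0] rz -0.0
slide [-0.0, 0.0, 32.0] rz -0.0
 ->  [0.5428 0.157  0.034 ] 178.78
(196.81381225585938, 192.7344970703125) (30.311603546142578, 12.290731430053711) centre [0.4997 0.4463] sz 0.035 0.086 long -96.6
(301.5, 177.0) (13.0, 14.0) centre [0.5355 0.1504] sz 0.04 0.037 long -2.3
```

Call:
play_rows:
  increments:
    - {"slide": [0,0,30],"angular": [0,0,0],"claw": -1}
    - {"slide": [0,0,30],"angular": [0,0,0],"claw": -1}
    - {"slide": [0,0,20],"angular": [0,0,0],"claw": -1}
    - {"slide": [0,0,10],"angular": [0,0,0],"claw": -1}
    - {"slide": [0,0,4],"angular": [0,0,0],"claw": -1}
    - {"slide": [0,0,2],"angular": [0,0,0],"claw": -1}
    - {"slide": [0,0,0],"angular": [0,0,0],"claw": -1}

```text
time: 21.2
ee_pos: [0.5436, 0.1572, 0.0355]
tcp_rot: [180.0, 0.1, 178.8]
wrist_force: [0.8, -0.9, -0.6]
opening: 0.0343
grasp_force: 26.0
```

Call:
play_rows:
  increments:
    - {"slide": [0,0,0],"angular": [0,0,0],"claw": 0.03}
    - {"slide": [0,0,0],"angular": [0,0,0],"claw": 0.03}
    - {"slide": [0,0,0],"angular": [0,0,0],"claw": 0.03}
    - {"slide": [0,0,-20],"angular": [0,0,0],"claw": 0.03}
    - {"slide": [0,0,-40],"angular": [0,0,0],"claw": 0.03}
    - {"slide": [0,0,-40],"angular": [0,0,0],"claw": 0.5}
    - {"slide": [0,0,0],"angular": [0,0,0],"claw": 0.5}

```text
time: 21.9
ee_pos: [0.5453, 0.1575, 0.1405]
tcp_rot: [179.8, 0.5, 178.8]
wrist_force: [0.7, 0.5, -0.4]
opening: 0.064
grasp_force: 0.0
```

Run:
```python
from h import *
st()
plan([(.501,.4465,.11,84),(.501,.4465,.0255,84)])
x,y=case(-.002,.06);plan([(.501,.4465,.13,84),(x,y,.13,178.8),(x,y,.034,178.8)],(.501,.4465,.029),84)
```

```text
21.9 [0.5453 0.1575 0.1405] [179.8   0.5 178.8] F [ 0.7  0.5 -0.4] T [0.01 0.   0.01] op 0.064 g 0.0 q6 17.0
slide [4.0, 24.0, 3.0] rz 7.9
slide [7.0, 23.0, 2.0] rz 7.9
slide [11.0, 22.0, 3.0] rz 7.9
slide [14.0, 20.0, 2.0] rz 7.9
slide [16.0, 18.0, 3.0] rz 7.9
slide [19.0, 16.0, 2.0] rz 7.9
slide [20.0, 13.0, 3.0] rz 7.9
slide [22.0, 10.0, 2.0] rz 7.9
slide [23.0, 7.0, 3.0] rz 7.9
slide [24.0, 4.0, 2.0] rz 7.9
slide [25.0, 1.0, 3.0] rz 7.9
slide [24.5, -3.1, 2.5] rz 7.9
 ->  [0.501  0.4465 0.11  ] 83.99
slide [0.0, -0.0, 42.0] rz -0.0
slide [0.0, -0.0, 42.5] rz -0.0
 ->  [0.501  0.4465 0.0255] 83.99
slide [0.0, 0.0, -34.0] rz -0.0
slide [0.0, 0.0, -34.0] rz -0.0
slide [0.0, 0.0, -33.0] rz -0.0
 ->  [0.501  0.4465 0.13  ] 84.0
slide [-19.0, 6.0, -0.0] rz -7.9
slide [-19.0, 3.0, -0.0] rz -7.9
slide [-19.0, 0.0, -0.0] rz -7.9
slide [-19.0, -2.0, -0.0] rz -7.9
slide [-19.0, -5.0, -0.0] rz -7.9
slide [-18.0, -8.0, -0.0] rz -7.9
slide [-17.0, -10.0, -0.0] rz -7.9
slide [-15.0, -12.0, -0.0] rz -7.9
slide [-13.0, -14.0, -0.0] rz -7.9
slide [-11.0, -16.0, -0.0] rz -7.9
slide [-9.0, -17.0, -0.0] rz -7.9
slide [-7.0, -19.0, -0.0] rz -7.9
 ->  [0.5441 0.217  0.13  ] 178.8
slide [0.0, 0.0, 32.0] rz 0.0
slide [0.0, 0.0, 32.0] rz 0.0
slide [0.0, 0.0, 32.0] rz 0.0
 ->  [0.5441 0.217  0.034 ] 178.8
```

Call:
play_rows:
  increments:
    - {"slide": [4,24,3],"angular": [0,0,7.9],"claw": 0.5}
    - {"slide": [7,23,2],"angular": [0,0,7.9],"claw": 0.5}
    - {"slide": [11,22,3],"angular": [0,0,7.9],"claw": 0.5}
    - {"slide": [14,20,2],"angular": [0,0,7.9],"claw": 0.5}
    - {"slide": [16,18,3],"angular": [0,0,7.9],"claw": 0.5}
    - {"slide": [19,16,2],"angular": [0,0,7.9],"claw": 0.5}
    - {"slide": [20,13,3],"angular": [0,0,7.9],"claw": 0.5}
    - {"slide": [22,10,2],"angular": [0,0,7.9],"claw": 0.5}

```text
time: 22.7
ee_pos: [0.5127, 0.3497, 0.1138]
tcp_rot: [-180.0, 0.0, 115.3]
wrist_force: [1.4, 0.7, -0.6]
opening: 0.0637
grasp_force: 0.0
```

Call:
play_rows:
  increments:
    - {"slide": [23,7,3],"angular": [0,0,7.9],"claw": 0.5}
    - {"slide": [24,4,2],"angular": [0,0,7.9],"claw": 0.5}
    - {"slide": [25,1,3],"angular": [0,0,7.9],"claw": 0.5}
    - {"slide": [24.5,-3,2],"angular": [0,0,7.9],"claw": 0.5}
    - {"slide": [0,0,0],"angular": [0,0,0],"claw": 0.5}
    - {"slide": [0,0,0],"angular": [0,0,0],"claw": 0.5}
    - {"slide": [0,0,0],"angular": [0,0,0],"claw": 0.5}

```text
time: 23.4
ee_pos: [0.499, 0.4451, 0.1043]
tcp_rot: [-180.0, 0.0, 84.1]
wrist_force: [-0.4, 0.7, -0.5]
opening: 0.0644
grasp_force: 0.0
```

Run:
```python
from h import *
st();plan([(.501,.4465,.0255,84)])
b=shot('scene','s7');im=shot('top','t7')
h=cv2.cvtColor(b,cv2.COLOR_RGB2HSV);m=cv2.inRange(h,(40,80,25),(90,255,255))
for k in cv2.findContours(m,0,2)[0]:
    if cv2.contourArea(k)>40: print(cv2.contourArea(k),cv2.minAreaRect(k))
print(proj('scene',[.5005,.4463,.018]))
cv2.imwrite('pics/c7.png',np.hstack([cv2.resize(x[120:270,160:360,::-1],None,fx=2,fy=2,interpolation=cv2.INTER_CUBIC) for x in (im,b)]))
```

```text
23.4 [0.499  0.4451 0.1043] [-180.     0.    84.1] F [-0.4  0.7 -0.5] T [-0.02 -0.01  0.01] op 0.0644 g 0.0 q6 138.0
slide [1.0, 1.0, 39.0] rz 0.0
slide [0.6, 0.8, 39.8] rz 0.1
 ->  [0.501  0.4465 0.0255] 83.99
441.0 ((300.5, 221.5), (19.611614227294922, 34.90867233276367), 78.69007110595703)
194.0 ((235.0, 187.0), (18.0, 14.0), 90.0)
(np.float64(233.9444531344943), np.float64(186.54182598319773))
```

View pics/c7.png

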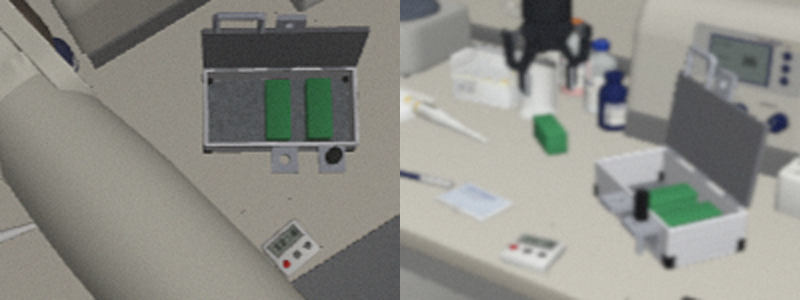

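Two boxes are seated in the case (crop ~(278,110), (320,108)); the third is still in place. Grasp and carry it.

Call:
play_rows:
  increments:
    - {"slide": [1.5,2,34],"angular": [0,0,0],"claw": 0.5}
    - {"slide": [0,0,30],"angular": [0,0,0],"claw": 0.5}
    - {"slide": [0,0,10],"angular": [0,0,0],"claw": 0.5}
    - {"slide": [0,0,3],"angular": [0,0,0],"claw": 0.5}
    - {"slide": [0,0,0],"angular": [0,0,0],"claw": -1}
    - {"slide": [0,0,0],"angular": [0,0,0],"claw": -1}
    - {"slide": [0,0,0],"angular": [0,0,0],"claw": -1}
    - {"slide": [0,0,0],"angular": [0,0,0],"claw": -1}

```text
time: 24.3
ee_pos: [0.5017, 0.4477, 0.0293]
tcp_rot: [179.9, -0.1, 84.0]
wrist_force: [-0.7, -0.7, 7.0]
opening: 0.0344
grasp_force: 27.0
```

Call:
play_rows:
  increments:
    - {"slide": [0,0,-34],"angular": [0,0,0],"claw": -1}
    - {"slide": [0,0,-34],"angular": [0,0,0],"claw": -1}
    - {"slide": [0,0,-33],"angular": [0,0,0],"claw": -1}
    - {"slide": [-19,6,0],"angular": [0,0,-7.9],"claw": -1}
    - {"slide": [-19,3,0],"angular": [0,0,-7.9],"claw": -1}
    - {"slide": [-19,0,0],"angular": [0,0,-7.9],"claw": -1}
    - {"slide": [-19,-2,0],"angular": [0,0,-7.9],"claw": -1}
    - {"slide": [-19,-5,0],"angular": [0,0,-7.9],"claw": -1}

```text
time: 25.1
ee_pos: [0.5195, 0.3514, 0.1287]
tcp_rot: [180.0, 0.0, 123.8]
wrist_force: [-0.7, -0.0, -1.6]
opening: 0.0348
grasp_force: 26.1
```

Call:
play_rows:
  increments:
    - {"slide": [-18,-8,0],"angular": [0,0,-7.9],"claw": -1}
    - {"slide": [-17,-10,0],"angular": [0,0,-7.9],"claw": -1}
    - {"slide": [-15,-12,0],"angular": [0,0,-7.9],"claw": -1}
    - {"slide": [-13,-14,0],"angular": [0,0,-7.9],"claw": -1}
    - {"slide": [-11,-16,0],"angular": [0,0,-7.9],"claw": -1}
    - {"slide": [-9,-17,0],"angular": [0,0,-7.9],"claw": -1}
    - {"slide": [-7,-19,0],"angular": [0,0,-7.9],"claw": -1}
    - {"slide": [0,0,0],"angular": [0,0,0],"claw": -1}

```text
time: 25.9
ee_pos: [0.5444, 0.2158, 0.1289]
tcp_rot: [-180.0, 0.0, 178.9]
wrist_force: [-0.1, 0.1, -0.6]
opening: 0.0346
grasp_force: 26.0
```

Call:
play_rows:
  increments:
    - {"slide": [0,0,0],"angular": [0,0,0],"claw": -1}
    - {"slide": [0,0,0],"angular": [0,0,0],"claw": -1}

```text
time: 26.1
ee_pos: [0.5439, 0.2182, 0.1285]
tcp_rot: [180.0, 0.0, 178.7]
wrist_force: [0.5, 0.2, -1.5]
opening: 0.0345
grasp_force: 26.0
```

Run:
```python
from h import *
st()
x,y=case(-.002,.06);plan([(x,y,.13,178.8)])
```

```text
26.1 [0.5439 0.2182 0.1285] [180.    0.  178.7] F [ 0.5  0.2 -1.5] T [-0.   -0.01  0.01] op 0.0345 g 26.0 q6 23.0
slide [-0.2, -1.2, -1.5] rz -0.1
 ->  [0.5441 0.217  0.13  ] 178.78
```

Call:
play_rows:
  increments:
    - {"slide": [0,-1,30],"angular": [0,0,0],"claw": -1}
    - {"slide": [0,0,30],"angular": [0,0,0],"claw": -1}
    - {"slide": [0,0,18],"angular": [0,0,0],"claw": -1}
    - {"slide": [0,0,10],"angular": [0,0,0],"claw": -1}
    - {"slide": [0,0,4],"angular": [0,0,0],"claw": -1}
    - {"slide": [0,0,2],"angular": [0,0,0],"claw": -1}
    - {"slide": [0,0,0],"angular": [0,0,0],"claw": -1}

```text
time: 26.8
ee_pos: [0.5445, 0.2171, 0.0355]
tcp_rot: [180.0, 0.1, 178.8]
wrist_force: [0.1, 1.4, -1.6]
opening: 0.0345
grasp_force: 26.1
```

Call:
play_rows:
  increments:
    - {"slide": [0,0,0],"angular": [0,0,0],"claw": 0.03}
    - {"slide": [0,0,0],"angular": [0,0,0],"claw": 0.03}
    - {"slide": [0,0,0],"angular": [0,0,0],"claw": 0.03}
    - {"slide": [0,0,-20],"angular": [0,0,0],"claw": 0.03}
    - {"slide": [0,0,-40],"angular": [0,0,0],"claw": 0.03}
    - {"slide": [0,0,-40],"angular": [0,0,0],"claw": -0.4}
    - {"slide": [0,0,-40],"angular": [0,0,0],"claw": -0.4}
    - {"slide": [30,0,-30],"angular": [0,0,0],"claw": -0.4}

```text
time: 27.6
ee_pos: [0.5157, 0.2172, 0.2063]
tcp_rot: [180.0, 0.1, 178.7]
wrist_force: [-0.2, -0.4, -0.2]
opening: 0.0253
grasp_force: 0.0
```

Call:
play_rows:
  increments:
    - {"slide": [40,-40,0],"angular": [0,0,0],"claw": -0.4}
    - {"slide": [40,-40,0],"angular": [0,0,0],"claw": -0.4}
    - {"slide": [40,-40,0],"angular": [0,0,0],"claw": -0.4}
    - {"slide": [0,-40,0],"angular": [0,0,0],"claw": -0.4}
    - {"slide": [0,0,0],"angular": [0,0,0],"claw": -0.4}

```text
time: 28.1
ee_pos: [0.4042, 0.0704, 0.2052]
tcp_rot: [-180.0, 0.1, 178.6]
wrist_force: [0.4, 0.7, 0.5]
opening: 0.0253
grasp_force: 0.0
```

Run:
```python
from h import *
st()
b=shot('scene','s8');im=shot('top','t8')
cv2.imwrite('pics/c8.png',np.hstack([cv2.resize(x[120:270,160:360,::-1],None,fx=2,fy=2,interpolation=cv2.INTER_CUBIC) for x in (im,b)]))
plan([(.53,.2165,.26,88.8),(.6265,.2165,.26,88.8),(.6265,.2165,.211,88.8)])
```

```text
28.1 [0.4042 0.0704 0.2052] [-1.800e+02  1.000e-01  1.786e+02] F [0.4 0.7 0.5] T [0.02 0.01 0.05] op 0.0253 g 0.0 q6 11.0
slide [-10.0, 12.0, -5.0] rz 7.5
slide [-8.0, 13.0, -5.0] rz 7.5
slide [-7.0, 14.0, -5.0] rz 7.5
slide [-5.0, 15.0, -4.0] rz 7.5
slide [-3.0, 16.0, -5.0] rz 7.5
slide [-0.0, 16.0, -4.0] rz 7.5
slide [2.0, 16.0, -5.0] rz 7.5
slide [4.0, 16.0, -4.0] rz 7.5
slide [5.0, 15.0, -5.0] rz 7.5
slide [7.0, 14.0, -4.0] rz 7.5
slide [9.0, 13.0, -5.0] rz 7.4
slide [11.2, 11.3, -4.2] rz 7.5
 ->  [0.53   0.2165 0.26  ] 88.76
slide [1.0, 32.0, -0.0] rz -0.0
slide [1.0, 32.0, -0.0] rz -0.0
slide [0.1, 32.5, -0.0] rz -0.0
 ->  [0.6265 0.2165 0.26  ] 88.76
slide [-0.0, -0.0, 24.0] rz -0.0
slide [-0.0, -0.0, 25.0] rz -0.0
 ->  [0.6265 0.2165 0.211 ] 88.76
```

View pics/c8.png

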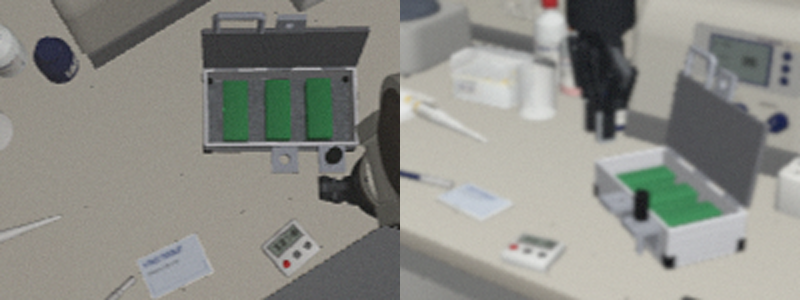

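All three boxes lie in the case (crop x≈235, 278, 320). Now to the handle of the open cover.

Call:
play_rows:
  increments:
    - {"slide": [-10,12,-5],"angular": [0,0,7.5],"claw": -0.4}
    - {"slide": [-8,13,-5],"angular": [0,0,7.5],"claw": -0.4}
    - {"slide": [-7,14,-5],"angular": [0,0,7.5],"claw": -0.4}
    - {"slide": [-5,15,-4],"angular": [0,0,7.5],"claw": -0.4}
    - {"slide": [-3,16,-5],"angular": [0,0,7.5],"claw": -0.4}
    - {"slide": [0,16,-4],"angular": [0,0,7.5],"claw": -0.4}
    - {"slide": [2,16,-5],"angular": [0,0,7.5],"claw": -0.4}
    - {"slide": [4,16,-4],"angular": [0,0,7.5],"claw": -0.4}

```text
time: 29.0
ee_pos: [0.4884, 0.1719, 0.241]
tcp_rot: [-180.0, -0.0, 118.6]
wrist_force: [-0.5, 0.3, -0.1]
opening: 0.0255
grasp_force: 0.0
```

Call:
play_rows:
  increments:
    - {"slide": [5,15,-10],"angular": [0,0,7.5],"claw": -0.4}
    - {"slide": [7,14,-10],"angular": [0,0,7.5],"claw": -0.4}
    - {"slide": [9,13,-10],"angular": [0,0,7.4],"claw": -0.4}
    - {"slide": [11,11,-4],"angular": [0,0,7.5],"claw": -0.4}
    - {"slide": [1,32,0],"angular": [0,0,0],"claw": -0.4}
    - {"slide": [1,33,0],"angular": [0,0,0],"claw": -0.4}
    - {"slide": [0,32,0],"angular": [0,0,0],"claw": -0.4}
    - {"slide": [0,0,0],"angular": [0,0,0],"claw": -0.4}

```text
time: 29.8
ee_pos: [0.6291, 0.2187, 0.271]
tcp_rot: [-179.8, 0.1, 88.9]
wrist_force: [0.4, 0.3, -0.1]
opening: 0.0255
grasp_force: 0.0
```

Run:
```python
from h import *
st()
plan([(.6275,.2165,.212,88.8)])
```

```text
29.8 [0.6291 0.2187 0.271 ] [-1.798e+02  1.000e-01  8.890e+01] F [ 0.4  0.3 -0.1] T [ 0.   -0.03  0.03] op 0.0255 g 0.0 q6 110.0
slide [-1.0, -1.0, 30.0] rz 0.0
slide [-1.2, -0.6, 29.0] rz 0.1
 ->  [0.6275 0.2165 0.212 ] 88.81
```

Call:
play_rows:
  increments:
    - {"slide": [-1,-1,25],"angular": [0,0,0],"claw": -0.4}
    - {"slide": [0,0,20],"angular": [0,0,0],"claw": -0.4}
    - {"slide": [0,0,14],"angular": [0,0,0],"claw": -0.4}
    - {"slide": [0,0,0],"angular": [0,0,0],"claw": -0.4}
    - {"slide": [0,0,0],"angular": [0,0,0],"claw": -1}
    - {"slide": [0,0,0],"angular": [0,0,0],"claw": -1}
    - {"slide": [0,0,0],"angular": [0,0,0],"claw": -1}
    - {"slide": [0,0,0],"angular": [0,0,0],"claw": -1}
  squeeze: 40

```text
time: 30.6
ee_pos: [0.6253, 0.2171, 0.2169]
tcp_rot: [180.0, -0.1, 88.9]
wrist_force: [-0.9, 4.8, -1.5]
opening: 0.0085
grasp_force: 39.2
```

Run:
```python
from h import *
st()
```

```text
30.6 [0.6253 0.2171 0.2169] [ 1.80e+02 -1.00e-01  8.89e+01] F [-0.9  4.8 -1.5] T [1.11 0.2  0.02] op 0.0085 g 39.2 q6 110.0
```

Run:
```python
import numpy as np
a=np.array([1.725,1.69,1.63,1.55,1.46,1.37,1.28,1.19,1.10,1.01,.92,.83,.74,.65,.56,.47,.39,.32,.26,.20,.15,.11,.08,.05,.02,0])
Y=np.round(150*(1-np.cos(a)));Z=np.round(150*np.sin(a))
for i in range(len(a)-1): print(i,int(Y[i+1]-Y[i]),int(Z[i]-Z[i+1]), end=' | ')
print([(i,round(.6253+(Y[i]-Y[0])/1000,4),round(.2169+(Z[i]-Z[0])/1000,4)) for i in (8,16,25)])
```

```text
0 -5 -1 | 1 -9 -1 | 2 -12 0 | 3 -14 1 | 4 -13 2 | 5 -13 3 | 6 -13 5 | 7 -12 5 | 8 -12 7 | 9 -11 8 | 10 -10 8 | 11 -10 10 | 12 -8 10 | 13 -8 11 | 14 -7 12 | 15 -5 11 | 16 -3 10 | 17 -3 8 | 18 -2 9 | 19 -1 8 | 20 -1 6 | 21 -1 4 | 22 0 5 | 23 0 4 | 24 0 3 | [(8, np.float64(0.5343), np.float64(0.2029)), (16, np.float64(0.4633), np.float64(0.1259)), (25, np.float64(0.4523), np.float64(0.0689))]
```

Call:
play_rows:
  increments:
    - {"slide": [0,-5,-1],"angular": [0,0,0],"claw": -1}
    - {"slide": [0,-9,-1],"angular": [0,0,0],"claw": -1}
    - {"slide": [0,-12,0],"angular": [0,0,0],"claw": -1}
    - {"slide": [0,-14,1],"angular": [0,0,0],"claw": -1}
    - {"slide": [0,-13,2],"angular": [0,0,0],"claw": -1}
    - {"slide": [0,-13,3],"angular": [0,0,0],"claw": -1}
    - {"slide": [0,-13,5],"angular": [0,0,0],"claw": -1}
    - {"slide": [0,-12,5],"angular": [0,0,0],"claw": -1}

```text
time: 31.4
ee_pos: [0.5346, 0.2189, 0.2039]
tcp_rot: [179.8, -0.1, 88.9]
wrist_force: [3.6, 5.5, -1.7]
opening: 0.008
grasp_force: 39.4
```

Run:
```python
from h import *
st()
```

```text
31.4 [0.5346 0.2189 0.2039] [ 1.798e+02 -1.000e-01  8.890e+01] F [ 3.6  5.5 -1.7] T [ 1.17 -0.9   0.05] op 0.008 g 39.4 q6 113.0
```

Call:
play_rows:
  increments:
    - {"slide": [0,-12,7],"angular": [0,0,0],"claw": -1}
    - {"slide": [0,-11,8],"angular": [0,0,0],"claw": -1}
    - {"slide": [0,-10,8],"angular": [0,0,0],"claw": -1}
    - {"slide": [0,-10,10],"angular": [0,0,0],"claw": -1}
    - {"slide": [0,-8,10],"angular": [0,0,0],"claw": -1}
    - {"slide": [0,-8,11],"angular": [0,0,0],"claw": -1}
    - {"slide": [0,-7,12],"angular": [0,0,0],"claw": -1}
    - {"slide": [0,-5,11],"angular": [0,0,0],"claw": -1}

```text
time: 32.2
ee_pos: [0.4637, 0.2199, 0.126]
tcp_rot: [179.8, -0.1, 88.9]
wrist_force: [2.0, 4.3, 0.8]
opening: 0.0081
grasp_force: 40.7
```

Call:
play_rows:
  increments:
    - {"slide": [0,-3,10],"angular": [0,0,0],"claw": -1}
    - {"slide": [0,-3,8],"angular": [0,0,0],"claw": -1}
    - {"slide": [0,-2,9],"angular": [0,0,0],"claw": -1}
    - {"slide": [0,-1,8],"angular": [0,0,0],"claw": -1}
    - {"slide": [0,-1,6],"angular": [0,0,0],"claw": -1}
    - {"slide": [0,-1,4],"angular": [0,0,0],"claw": -1}
    - {"slide": [0,0,4],"angular": [0,0,0],"claw": -1}
    - {"slide": [0,0,3],"angular": [0,0,0],"claw": -1}

```text
time: 33.0
ee_pos: [0.4525, 0.2197, 0.073]
tcp_rot: [180.0, -0.0, 88.9]
wrist_force: [1.6, 5.4, 0.6]
opening: 0.0083
grasp_force: 40.7
```

Call:
play_rows:
  increments:
    - {"slide": [0,0,2],"angular": [0,0,0],"claw": -1}
    - {"slide": [0,0,1],"angular": [0,0,0],"claw": -1}
    - {"slide": [0,0,0],"angular": [0,0,0],"claw": -1}

```text
time: 33.3
ee_pos: [0.4525, 0.2197, 0.0701]
tcp_rot: [180.0, -0.0, 88.9]
wrist_force: [1.5, 4.8, -0.2]
opening: 0.0082
grasp_force: 40.6
```

Run:
```python
from h import *
st()
b=shot('scene','s9');cv2.imwrite('pics/s9c.png',cv2.resize(b[150:270,220:350,::-1],None,fx=4,fy=4,interpolation=cv2.INTER_CUBIC))
```

```text
33.3 [0.4525 0.2197 0.0701] [180.   -0.   88.9] F [ 1.5  4.8 -0.2] T [ 0.99 -0.5  -0.07] op 0.0082 g 40.6 q6 117.0
```

View pics/s9c.png

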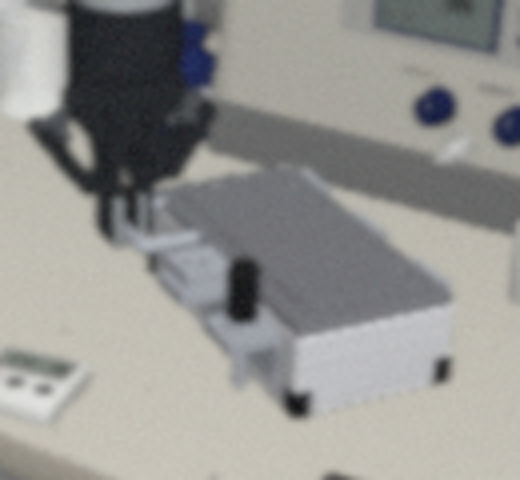

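Nearly shut, pin still parked at (243,290). Ease down until contact force shows.

Call:
play_rows:
  increments:
    - {"slide": [0,0,1],"angular": [0,0,0],"claw": -1}
    - {"slide": [0,0,1],"angular": [0,0,0],"claw": -1}
    - {"slide": [0,0,0],"angular": [0,0,0],"claw": -1}

```text
time: 33.65
ee_pos: [0.4525, 0.2197, 0.069]
tcp_rot: [179.9, -0.0, 88.9]
wrist_force: [-0.5, 4.5, 7.4]
opening: 0.0086
grasp_force: 41.3
```

Call:
play_rows:
  increments:
    - {"slide": [0,0,1],"angular": [0,0,0],"claw": -1}
    - {"slide": [0,0,1],"angular": [0,0,0],"claw": -1}
    - {"slide": [0,0,0],"angular": [0,0,0],"claw": -1}

```text
time: 33.95
ee_pos: [0.4525, 0.2197, 0.0685]
tcp_rot: [179.9, -0.1, 88.9]
wrist_force: [-6.8, 1.8, 19.8]
opening: 0.0078
grasp_force: 43.0
```

Shut. Release, rise, and go to the parked pin.

Call:
play_rows:
  increments:
    - {"slide": [0,0,-3],"angular": [0,0,0],"claw": -0.4}
    - {"slide": [0,0,0],"angular": [0,0,0],"claw": -0.4}
    - {"slide": [0,0,0],"angular": [0,0,0],"claw": -0.4}
    - {"slide": [0,0,-20],"angular": [0,0,0],"claw": -0.4}
    - {"slide": [0,0,-40],"angular": [0,0,0],"claw": -0.4}
    - {"slide": [0,0,-40],"angular": [0,0,0],"claw": 0.1}
    - {"slide": [0,0,0],"angular": [0,0,0],"claw": 0.1}
    - {"slide": [0,0,0],"angular": [0,0,0],"claw": 0.1}

```text
time: 34.75
ee_pos: [0.4526, 0.2195, 0.1694]
tcp_rot: [180.0, -0.0, 88.9]
wrist_force: [-0.3, 0.1, -0.6]
opening: 0.047
grasp_force: 0.0
```

Run:
```python
from h import *
st()
plan([(.4697,.0886,.16,178.8)])
```

```text
34.75 [0.4526 0.2195 0.1694] [180.   -0.   88.9] F [-0.3  0.1 -0.6] T [ 0.03  0.01 -0.02] op 0.047 g 0.0 q6 117.0
slide [-11.0, 2.0, 1.0] rz -7.5
slide [-11.0, 0.0, 1.0] rz -7.5
slide [-11.0, -1.0, 1.0] rz -7.5
slide [-11.0, -3.0, 1.0] rz -7.5
slide [-10.0, -4.0, 1.0] rz -7.5
slide [-10.0, -5.0, 1.0] rz -7.5
slide [-9.0, -7.0, 1.0] rz -7.5
slide [-8.0, -8.0, 0.0] rz -7.5
slide [-7.0, -8.0, 1.0] rz -7.5
slide [-5.0, -9.0, 0.0] rz -7.5
slide [-4.0, -10.0, 1.0] rz -7.4
slide [-3.3, -10.6, 0.4] rz -7.5
 ->  [0.4697 0.0886 0.16  ] 178.79
```

Call:
play_rows:
  increments:
    - {"slide": [-11,2,1],"angular": [0,0,-7.5],"claw": 0.1}
    - {"slide": [-11,0,1],"angular": [0,0,-7.5],"claw": 0.1}
    - {"slide": [-11,-1,1],"angular": [0,0,-7.5],"claw": 0.1}
    - {"slide": [-11,-3,1],"angular": [0,0,-7.5],"claw": 0.1}
    - {"slide": [-10,-4,1],"angular": [0,0,-7.5],"claw": 0.1}
    - {"slide": [-10,-5,1],"angular": [0,0,-7.5],"claw": 0.1}
    - {"slide": [-9,-7,1],"angular": [0,0,-7.5],"claw": 0.1}
    - {"slide": [-8,-8,0],"angular": [0,0,-7.5],"claw": 0.1}

```text
time: 35.55
ee_pos: [0.4631, 0.1303, 0.16]
tcp_rot: [-179.8, -0.1, 149.2]
wrist_force: [-0.4, 1.1, 0.1]
opening: 0.047
grasp_force: 0.0
```

Call:
play_rows:
  increments:
    - {"slide": [-7,-8,1],"angular": [0,0,-7.5],"claw": 0.1}
    - {"slide": [-5,-9,0],"angular": [0,0,-7.5],"claw": 0.1}
    - {"slide": [-4,-10,1],"angular": [0,0,-7.4],"claw": 0.1}
    - {"slide": [-3,-10.5,0],"angular": [0,0,-7.5],"claw": 0.1}
    - {"slide": [0,0,0],"angular": [0,0,0],"claw": 0.1}
    - {"slide": [0,0,0],"angular": [0,0,0],"claw": 0.1}
    - {"slide": [0,0,0],"angular": [0,0,0],"claw": 0.1}

```text
time: 36.25
ee_pos: [0.4688, 0.0891, 0.1596]
tcp_rot: [-180.0, -0.1, 178.6]
wrist_force: [0.5, -0.5, 0.2]
opening: 0.0466
grasp_force: 0.0
```

Run:
```python
from h import *
st()
plan([(.4697,.0886,.0885,178.8)])
```

```text
36.25 [0.4688 0.0891 0.1596] [-1.800e+02 -1.000e-01  1.786e+02] F [ 0.5 -0.5  0.2] T [-0.01 -0.02  0.03] op 0.0466 g 0.0 q6 12.0
slide [-0.0, -0.0, 36.0] rz -0.1
slide [-0.9, -0.5, 35.1] rz -0.1
 ->  [0.4697 0.0886 0.0885] 178.83
```

Call:
play_rows:
  increments:
    - {"slide": [-1,-0.5,30],"angular": [0,0,0],"claw": 0.1}
    - {"slide": [0,0,30],"angular": [0,0,0],"claw": 0.1}
    - {"slide": [0,0,11],"angular": [0,0,0],"claw": 0.1}
    - {"slide": [0,0,0],"angular": [0,0,0],"claw": 0.1}
    - {"slide": [0,0,0],"angular": [0,0,0],"claw": -1}
    - {"slide": [0,0,0],"angular": [0,0,0],"claw": -1}
    - {"slide": [0,0,0],"angular": [0,0,0],"claw": -1}
    - {"slide": [0,0,0],"angular": [0,0,0],"claw": -1}
  squeeze: 30

```text
time: 37.05
ee_pos: [0.4709, 0.0885, 0.0908]
tcp_rot: [180.0, 0.1, 178.8]
wrist_force: [-0.7, 0.8, 6.8]
opening: 0.0191
grasp_force: 29.5
```

Run:
```python
from h import *
st()
```

```text
37.05 [0.4709 0.0885 0.0908] [1.800e+02 1.000e-01 1.788e+02] F [-0.7  0.8  6.8] T [ 0.09  0.15 -0.01] op 0.0191 g 29.5 q6 12.0
```

Call:
play_rows:
  increments:
    - {"slide": [0,0,-24],"angular": [0,0,0],"claw": -1}
    - {"slide": [0,0,-26],"angular": [0,0,0],"claw": -1}
    - {"slide": [0,0,-24],"angular": [0,0,0],"claw": -1}
    - {"slide": [0,22,0],"angular": [0,0,0],"claw": -1}
    - {"slide": [0,22,0],"angular": [0,0,0],"claw": -1}
    - {"slide": [0,21,0],"angular": [0,0,0],"claw": -1}
    - {"slide": [0,0,0],"angular": [0,0,0],"claw": -1}
    - {"slide": [0,0,0],"angular": [0,0,0],"claw": -1}

```text
time: 37.85
ee_pos: [0.4714, 0.1534, 0.1634]
tcp_rot: [-180.0, 0.0, 178.8]
wrist_force: [0.4, -0.2, -0.4]
opening: 0.0188
grasp_force: 29.7
```

Call:
play_rows:
  increments:
    - {"slide": [0,0,0],"angular": [0,0,0],"claw": -1}
    - {"slide": [0,0,0],"angular": [0,0,0],"claw": -1}

```text
time: 38.05
ee_pos: [0.4716, 0.1527, 0.1634]
tcp_rot: [-180.0, 0.0, 178.7]
wrist_force: [-0.7, 0.3, -1.3]
opening: 0.0186
grasp_force: 29.7
```

Run:
```python
from h import *
st()
plan([(.4724,.1537,.16,178.8)])
b=shot('scene','s10');cv2.imwrite('pics/s10c.png',cv2.resize(b[165:245,230:310,::-1],None,fx=6,fy=6,interpolation=cv2.INTER_CUBIC))
```

```text
38.05 [0.4716 0.1527 0.1634] [-180.     0.   178.7] F [-0.7  0.3 -1.3] T [ 0.02 -0.01  0.01] op 0.0186 g 29.7 q6 19.0
slide [-0.8, 1.1, 3.4] rz -0.1
 ->  [0.4724 0.1537 0.16  ] 178.85
```

View pics/s10c.png

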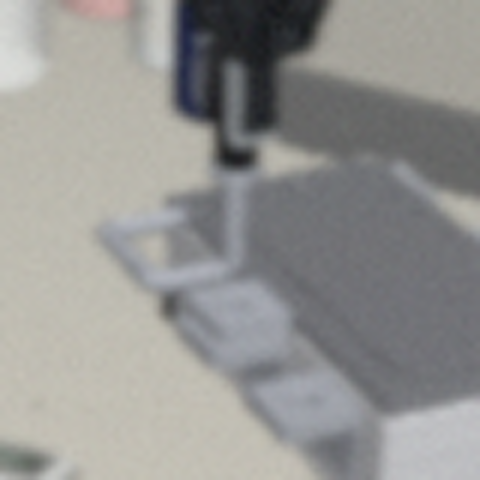

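Call:
play_rows:
  increments:
    - {"slide": [-0.8,0.8,10],"angular": [0,0,0],"claw": -1}
    - {"slide": [0,0,6],"angular": [0,0,0],"claw": -1}
    - {"slide": [0,0,6],"angular": [0,0,0],"claw": -1}
    - {"slide": [0,0,0],"angular": [0,0,0],"claw": -1}

```text
time: 38.5
ee_pos: [0.4718, 0.1538, 0.1399]
tcp_rot: [-180.0, -0.1, 178.8]
wrist_force: [0.4, -0.3, -0.5]
opening: 0.0189
grasp_force: 29.6
```

Call:
play_rows:
  increments:
    - {"slide": [0,0,8],"angular": [0,0,0],"claw": -1}
    - {"slide": [0,0,8],"angular": [0,0,0],"claw": -1}
    - {"slide": [0,0,8],"angular": [0,0,0],"claw": -1}
    - {"slide": [0,0,0],"angular": [0,0,0],"claw": -1}

```text
time: 38.9
ee_pos: [0.4717, 0.1539, 0.1158]
tcp_rot: [-180.0, -0.1, 178.8]
wrist_force: [-0.9, -0.2, -1.0]
opening: 0.0187
grasp_force: 29.6
```

Call:
play_rows:
  increments:
    - {"slide": [0,0,5],"angular": [0,0,0],"claw": -1}
    - {"slide": [0,0,5],"angular": [0,0,0],"claw": -1}
    - {"slide": [0,0,2],"angular": [0,0,0],"claw": -1}
    - {"slide": [0,0,1],"angular": [0,0,0],"claw": -1}
    - {"slide": [0,0,0],"angular": [0,0,0],"claw": -1}

```text
time: 39.4
ee_pos: [0.4723, 0.1541, 0.1042]
tcp_rot: [-180.0, -0.0, 178.8]
wrist_force: [-0.2, -0.3, -0.2]
opening: 0.019
grasp_force: 29.6
```

Call:
play_rows:
  increments:
    - {"slide": [0,0,1],"angular": [0,0,0],"claw": -1}
    - {"slide": [0,0,1],"angular": [0,0,0],"claw": -1}
    - {"slide": [0,0,0],"angular": [0,0,0],"claw": -1}

```text
time: 39.7
ee_pos: [0.4725, 0.1541, 0.1028]
tcp_rot: [180.0, 0.0, 178.8]
wrist_force: [-1.3, -0.4, 4.0]
opening: 0.0186
grasp_force: 30.0
```

Call:
play_rows:
  increments:
    - {"slide": [0,0,0],"angular": [0,0,0],"claw": 0}
    - {"slide": [0,0,0],"angular": [0,0,0],"claw": 0}
    - {"slide": [0,0,0],"angular": [0,0,0],"claw": 0}
    - {"slide": [0,0,-20],"angular": [0,0,0],"claw": 0}
    - {"slide": [0,0,-40],"angular": [0,0,0],"claw": 0}
    - {"slide": [0,0,-40],"angular": [0,0,0],"claw": 0}
    - {"slide": [0,0,-20],"angular": [0,0,0],"claw": 0}

```text
time: 40.4
ee_pos: [0.4729, 0.1543, 0.2257]
tcp_rot: [179.9, 0.2, 178.8]
wrist_force: [-0.2, -0.2, 0.0]
opening: 0.0427
grasp_force: 0.0
```

Call:
play_rows:
  increments:
    - {"slide": [40,-40,0],"angular": [0,0,0],"claw": 0}
    - {"slide": [40,-40,0],"angular": [0,0,0],"claw": 0}
    - {"slide": [0,-40,0],"angular": [0,0,0],"claw": 0}
    - {"slide": [0,0,0],"angular": [0,0,0],"claw": 0}

```text
time: 40.8
ee_pos: [0.3986, 0.0419, 0.2228]
tcp_rot: [-180.0, 0.1, 178.6]
wrist_force: [0.4, 0.6, -0.3]
opening: 0.0427
grasp_force: 0.0
```

Run:
```python
from h import *
st()
b=shot('scene','s11');im=shot('top','t11')
cv2.imwrite('pics/c11.png',np.hstack([cv2.resize(b[165:265,230:330,::-1],None,fx=4,fy=4,interpolation=cv2.INTER_CUBIC),cv2.resize(im[140:240,250:350,::-1],None,fx=4,fy=4,interpolation=cv2.INTER_CUBIC)]))
```

```text
40.8 [0.3986 0.0419 0.2228] [-1.800e+02  1.000e-01  1.786e+02] F [ 0.4  0.6 -0.3] T [-0.03 -0.01 -0.08] op 0.0427 g 0.0 q6 7.0
```

View pics/c11.png

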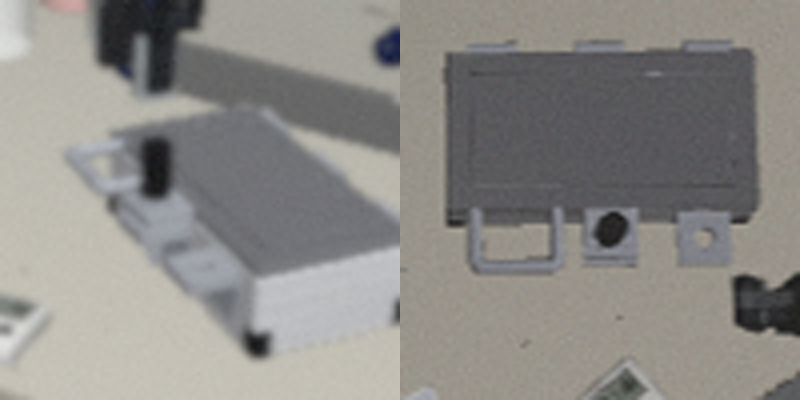

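The pin stands home in the hasp (left crop (157,165)), the cover is shut and flush, and the arm is clear, so I am handing in.

```bash
python3 -c "
from workcell import bot
print(bot.job_done())"
```

```text
the job is handed in; nothing more can be done
None
```

I handed the job in at about 41 s of the 210 s; the judge returned no verdict, but the last pictures and contact forces showed all three slide boxes flat in the case before closing, the cover shut, and the pin upright and home in the hasp.

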